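# Set up the measuring station with the reference cassette

### The arm

A 6-joint arm with a two-finger parallel gripper is mounted at the origin on the work surface. World frame = base frame: x ahead of the robot, y to its left, z up, the work surface at z = 0. Lengths are in m, angles in rad, forces in N, time in s.
With the tool pointing down it reaches from about 0.25 to 0.775 m from the base axis. Payload 4 kg.
Tool frame: the origin (TCP) lies at the very end of the fingers, on their centre line; the grasp point (between the pads) lies 19 mm behind it; y points along the fingers, x is the direction in which the jaws open and shut, and the axes are right-handed (so a half turn about y gives the same grasp; the last joint's range is limited). The gripper opens to 94 mm and grips with 3 to 60 N. Pads are 16 mm wide; open, the fingers measure 119 mm over their backs; the gripper's body (75 mm by 177 mm) begins 78 mm behind the grasp point.
Start: joints at [-1.426, 0.087, 1.371, -0, 1.684, -0.103], TCP at [0.135, -0.533, 0.206] pointing down, gripper open.
Joint ranges: [-3.1, 3.1], [-0.76, 2.03], [0.27, 2.55], [-1.08, 4.22], [0.17, 2.65], [-2.57, 2.57]. Speed limits (rad/s): [2.79, 2.79, 3.14, 3.14, 3.14, 3.14].

### API

Orientations are given as [roll, pitch, yaw] about the fixed x, y, z axes, in that order (R = Rz(yaw) Ry(pitch) Rx(roll)).
In Python, from bench import robot, snapshot, workorder gives the robot as it stands.
- The arm moves only by the tool play_rows, never from a script. Its argument "steps" is a list of rows, each an object of numbers: "x", "y", "z": the shift along the world's x, y, z in m; "rx", "ry", "rz": the turn, a rotation vector about the world's x, y, z in rad; "hand": the finger opening in m, from 0 to 0.094. A call has 1 to 8 rows; each row shifts and turns the commanded pose from where the row before left it; what a row does not reach is not made up. A row lasts 1/8 s, in which the tool goes at most 62.5 mm and 10.7 degrees, less where a joint would pass 70% of its speed; a pose out of reach is approached as far as the arm can. A call is refused whole if a number of a shift passes 0.0625 or a number of a turn 0.188, either way. A call with a gripper value outside its range is refused whole. The fingers move at their own pace and stop on an object; the grip force is fixed at half the most. Time passes only in rows, so rows that do not move let the fingers close. It gives the time, the measured TCP pose, the force and the opening at its end, in the units of the state.
- robot.get_obs(): the state, without advancing time (a new reading comes with each control period).
- snapshot(name): name is "scene" or "side" or "wrist"; returns a dict with "color" (384x512x3 uint8, red, green, blue), "range_z" (384x512 float32, m along the optical axis (not along the pixel's ray), 0 where there is no reading), "fov_y" (degrees; the focal length in pixels is half the picture's height over the tangent of half this angle, whatever the lens; pixels are square), "cx", "cy" (the principal point, pixels), "T" (4x4, takes a point from camera to world coordinates). Camera axes: x right, y down, z forward; pixel columns grow to the right and rows downward; lengths in m; the calibration is good to about 2 mm. A picture is of the moment at which its call begins.
- workorder.close_job(): hands the job in, once; it reports no verdict.
The state is a dict: "time": time; "joint_positions": joint angles; "qvel": joint speeds; "joint_torque": joint torques, N m; "tool_pos": TCP position; "ee_rot": TCP orientation; "wrist_force": force on the tool from outside, world axes, zero at the start; "wrist_torque": the same for the moment, N m; "width": finger opening in m.
Only numpy, scipy, OpenCV 4.12 (cv2) and the standard library are available. Lean on these libraries where they do the work, as an engineer would, in place of code of your own. Each camera call takes 0.05 s, during which the arm holds its last target.

### The job

Get the measuring station ready for its check: first clear every sample pot off the steel platen and stand it upright in the white tray. Then take the reference cassette, the one with the raised lip on top, out of the packed rack: tilt it forward until it leans on the rack's sloping front, pull it free, and stand it upright on the platen in the outlined rectangle, lengthwise in the outline, leaving the other cassettes standing in the rack. At any time before you finish, lift the measuring head by its grip until its pawl catches and leave it held up there.

Things in the scene. Friction and masses are not known exactly. Their poses are not given: they have to be found in the camera images.
- station: fixed measuring station: flat steel platen 6 mm thick, 200 mm wide (y), from x = -165 to +175. Origin on the table, z up; x points away from the robot, yaw varies. At its far end (x = 140, y = 0) a riser carries the measuring head: white casing from x = 95 (lens) to 160 and +-24 in y, z = 108 to 142 while down.
- spot (a point): centre of the outlined rectangle (96 mm along station x by 50 mm along station y) on the platen's top face (z = 6 mm), where the reference cassette must stand with its 80 mm depth along station x. Same axes as the station.
- head (a joint): height of the measuring head on its vertical slide, in m: 0 = down on its stop (start), at most 0.066. Lifted past 0.052 a sprung pawl snaps in below a tooth, and when let down the head then rests on it at about 0.048. Let go below that it slides back down. Weight about 4 N, a few N to lift it past the pawl.
- head_grip (a point): point to grip on top of the head (moves with it): upright black plate, 16 mm thick along station y, 44 mm long along station x, 38 mm tall above the casing's flat top; this point lies in its middle in plan, 16 mm below its top, 22 mm above the casing. Station axes.
- rack: fixed grey rack, five cassettes side by side along its y (y = -70, -35, 0, 35, 70; tight). Origin on the table below the middle of the row; -x is its open front, towards the robot (yaw varies); floor top at z = 10 mm. Back wall at x = 43 with a flange over the cassettes' rear, forward to x = 28 at z = 177 to 182, so that none lifts straight out. Side walls 130 mm high at y = +-93.
- rack_front (a point): middle of the front edge of the rack's floor (rack x = -42, z = 10), rack axes. Here an apron plate starts and slopes up and forward to the robot, 34 degrees (0.59 rad) from vertical, 60 mm long, over the rack's whole width. A cassette tipped forward pivots on its lower front edge; past about 27 degrees it falls on to the apron and stays leaning there, at about 0.65 rad.
- ref_c (a point): reference cassette: grey box 80 mm deep (its x; front faces -x), 34 thick (its y), 150 tall, about 0.35 kg; the point is its centre, 75 mm above its underside; z up. It alone has a lip on top: a bar on the front top edge, 12 mm deep (x = -40 to -28), full width, 16 mm above the flat top. It stands in one of the three middle places; no room for fingers beside or behind it.
- box_a_c (a point): plain flat-topped cassette of the row, 80 x 34 x 150 mm, same grey plastic, without lip; the point is its centre, 75 mm above its underside. To stay in the rack.
- box_b_c (a point): plain flat-topped cassette of the row, 80 x 34 x 150 mm, same grey plastic, without lip; the point is its centre, 75 mm above its underside. To stay in the rack.
- box_c_c (a point): plain flat-topped cassette of the row, 80 x 34 x 150 mm, same grey plastic, without lip; the point is its centre, 75 mm above its underside. To stay in the rack.
- box_d_c (a point): plain flat-topped cassette of the row, 80 x 34 x 150 mm, same grey plastic, without lip; the point is its centre, 75 mm above its underside. To stay in the rack.
- tray: fixed shallow white tray, 240 mm (its x) by 180 mm (its y) outside, 14 mm high, walls 4 mm, floor top about 4 mm above the table; origin at the table under its centre, z up, yaw varies.
- pot1_c (a point): round sample pot with lid, 54 mm across, 56 mm tall, 0.15 kg, heavy at the bottom; the point is its centre, 28 mm above its underside. Three to five pots are there; an absent one reads None.
- pot2_c (a point): round sample pot with lid, 54 mm across, 56 mm tall, 0.15 kg, heavy at the bottom; the point is its centre, 28 mm above its underside. Three to five pots are there; an absent one reads None.
- pot3_c (a point): round sample pot with lid, 54 mm across, 56 mm tall, 0.15 kg, heavy at the bottom; the point is its centre, 28 mm above its underside. Three to five pots are there; an absent one reads None.
- pot4_c (a point): round sample pot with lid, 54 mm across, 56 mm tall, 0.15 kg, heavy at the bottom; the point is its centre, 28 mm above its underside. Three to five pots are there; an absent one reads None.
- pot5_c (a point): round sample pot with lid, 54 mm across, 56 mm tall, 0.15 kg, heavy at the bottom; the point is its centre, 28 mm above its underside. Three to five pots are there; an absent one reads None.
Not all that is in view belongs to the job. Leave any pink look-alike of the part that bears box_b_c alone. Leave any turquoise look-alike of the part that bears ref_c alone.

How it is judged:
By the outcome, as a careful person would: the job done as asked, in the order asked, and still so for the second after the job is handed in, with the robot touching nothing.
Of pot1, pot2, pot3, pot4, pot5 only 3 to 5 are there at a start; the rules pass over those that are not, and their reading is None.
At some moment in a run one of pot1, pot2, pot3, pot4, pot5 may be knocked a few centimetres aside while the robot is not near it.
It also fails if it takes over 208 s, if anything falls off the work surface, if the arm or the gripper's body presses on something with over 40 N, if the wrist force passes 120 N, or if a joint passes its speed limit or range.

## Working session

There is one attempt and no reset: what is moved stays moved. The work goes in short steps, Python scripts to look and compute and a tool call to move; the robot and the scene stay as the last step left them, time stands still between calls to the robot, and variables do not carry over. Pictures are saved under pics/ and viewed, and the job is handed in when it is done.

Besides the shell and the picture viewer there is one more tool, called after "Emit:" in YAML: its name, and indented under it one key for each argument. play_rows: Moves the arm, as the interface text tells. Its arguments: {"type":"object","properties":{"steps":{"type":"array"}},"required":["steps"]}

```bash
ls -la; mkdir -p pics; cat > h.py <<'E'
import numpy as np, cv2
from bench import robot, snapshot, workorder
def shot(n,save=None):
    s=snapshot(n)
    if save: cv2.imwrite(f'pics/{save}.png',cv2.cvtColor(s['color'],cv2.COLOR_RGB2BGR))
    return s
def cloud(s):
    H,W=s['range_z'].shape
    f=H/2/np.tan(np.radians(s['fov_y'])/2)
    v,u=np.mgrid[:H,:W]
    z=s['range_z'].astype(float)
    P=np.stack([(u-s['cx'])/f*z,(v-s['cy'])/f*z,z],-1)
    T=np.array(s['T'])
    W_=P@T[:3,:3].T+T[:3,3]
    W_[z<=0]=np.nan
    return W_
E
python3 - <<'E'
from h import *
import pickle
print(robot.get_obs())
for n in ['scene','side','wrist']:
    s=shot(n,n+'0'); pickle.dump(s,open(n+'0.pkl','wb')); print(n,s['fov_y'],s['cx'],s['cy'],np.round(s['T'],3).tolist())
E
```

```text
total 12
drwxr-xr-x  3 agent agent 4096 Dec  6 14:42 .
drwxr-xr-x 23 root  root  4096 Dec  6 14:42 ..
drwxr-xr-x  2 agent agent 4096 Dec  6 14:42 pics
{'time': 0.0, 'joint_positions': array([-1.42611500e+00,  8.79492051e-02,  1.37223916e+00, -2.64599815e-05,
        1.68362852e+00, -1.03081667e-01]), 'qvel': array([ 0.00166338,  0.00119642,  0.00075084, -0.00068552, -0.00215219,
        0.00054223]), 'joint_torque': array([-3.92233806e-04, -3.40179133e+01, -3.02433944e+01,  7.17359246e-02,
        3.29104986e-02, -1.67771868e-04]), 'tool_pos': array([ 0.13479514, -0.53265056,  0.20431503]), 'ee_rot': array([-1.57059361,  0.00221513, -1.32303606]), 'wrist_force': array([-0.81978851,  0.71080406,  0.56443436]), 'wrist_torque': array([ 0.01456039, -0.01763148, -0.00688744]), 'width': 0.09396385928120335}
scene 48.57718839592133 261.1610735036674 189.14003206842312 [[-0.585, 0.549, -0.596, 1.436], [0.811, 0.401, -0.427, 0.75], [0.004, -0.733, -0.68, 1.109], [0.0, 0.0, 0.0, 1.0]]
side 55.872905700138 251.9675119971182 193.9825408806788 [[-0.702, -0.51, 0.497, -0.08], [-0.712, 0.502, -0.491, 0.741], [0.001, -0.699, -0.716, 1.021], [0.0, 0.0, 0.0, 1.0]]
wrist 68.46554576269295 257.5900298651354 193.62016354217636 [[0.245, -0.937, -0.247, 0.207], [-0.969, -0.237, -0.062, -0.515], [-0.001, 0.255, -0.967, 0.384], [0.0, 0.0, 0.0, 1.0]]
```

View pics/scene0.png

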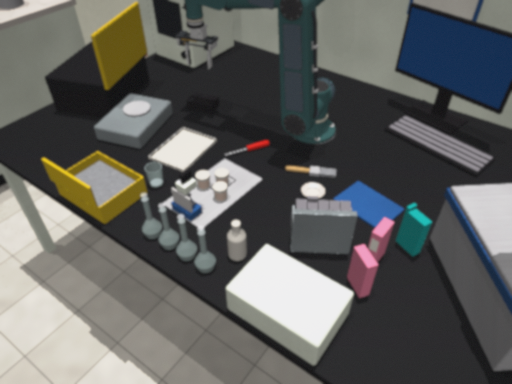

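View pics/side0.png

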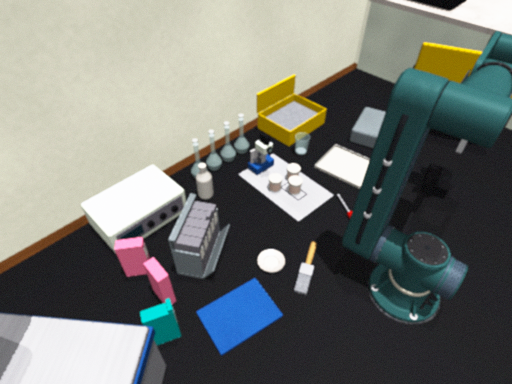

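View pics/wrist0.png

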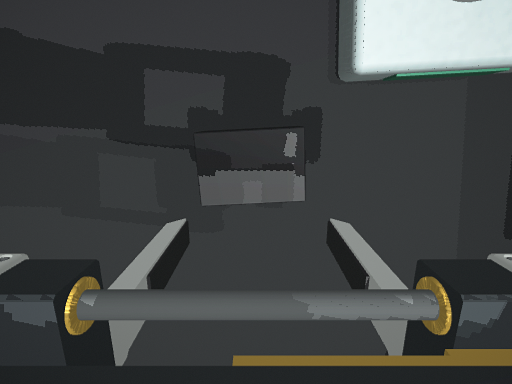

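The scene view shows the rack at about (323,228), the platen at (215,195) with pots at (203,180), (222,177) and (220,192), the tray at (183,148) and the head at (184,200). The pink look-alikes are at (362,270) and (381,238), and the turquoise one at (413,230). I'll zoom in next.

```bash
python3 - <<'E'
from h import *
import pickle
for n,(u0,u1,v0,v1) in {'scene':(130,370,120,260),'side':(160,400,110,290)}.items():
    s=pickle.load(open(n+'0.pkl','rb'))
    c=cv2.cvtColor(s['color'],cv2.COLOR_RGB2BGR)[v0:v1,u0:u1]
    cv2.imwrite(f'pics/{n}0c.png',cv2.resize(c,None,fx=3.2,fy=3.2,interpolation=cv2.INTER_CUBIC))
    P=cloud(s)
    # topdown: x 0.1..0.9 , y -0.7..0.5 at 2mm
    img=np.zeros((600,800,3),np.uint8); zb=np.full((600,800),-1.)
    cc=cv2.cvtColor(s['color'],cv2.COLOR_RGB2BGR).reshape(-1,3); Q=P.reshape(-1,3)
    ok=np.isfinite(Q[:,0]); 
    i=np.round((0.9-Q[:,0])/0.0015); j=np.round((0.6-Q[:,1])/0.0015)
    for k in np.where(ok&(i>=0)&(i<599)&(j>=0)&(j<799))[0]:
        a,b=int(i[k]),int(j[k])
        for da in (0,1):
            for db in (0,1):
                if Q[k,2]>zb[a+da,b+db]: zb[a+da,b+db]=Q[k,2]; img[a+da,b+db]=cc[k]
    cv2.imwrite(f'pics/{n}0td.png',img)
E
```

```text
(no output)
```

View pics/scene0c.png

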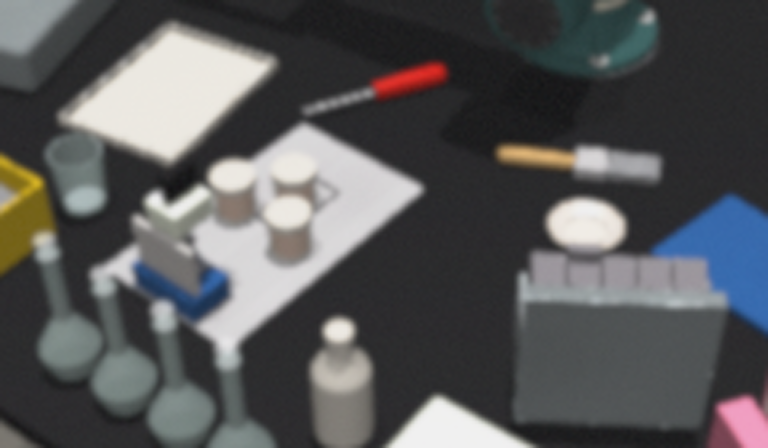

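View pics/side0c.png

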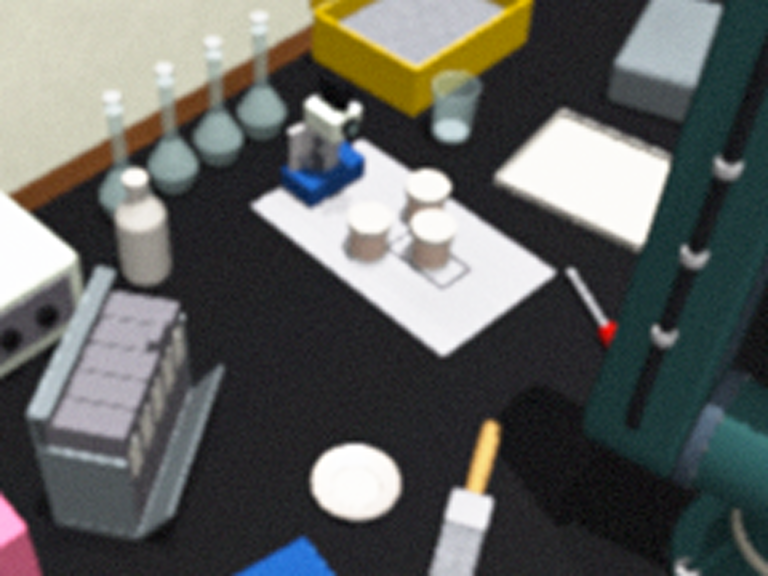

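View pics/scene0td.png

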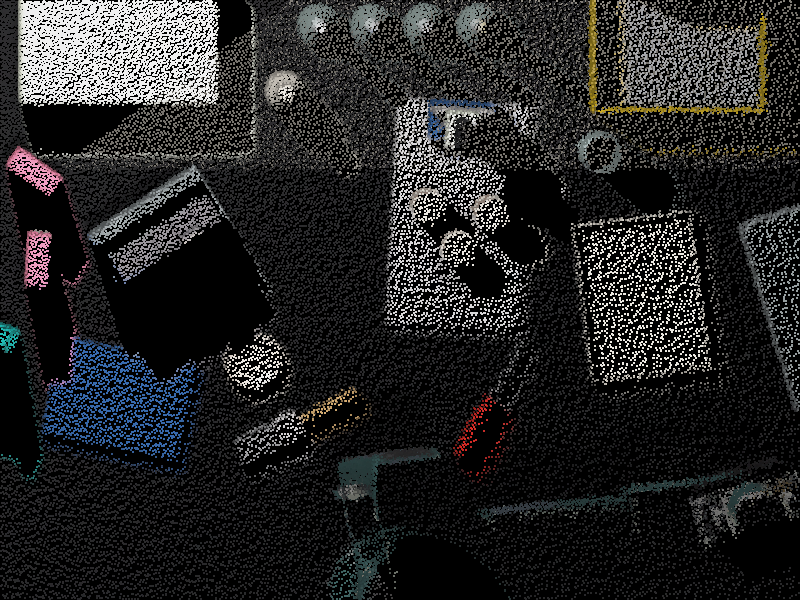

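View pics/side0td.png

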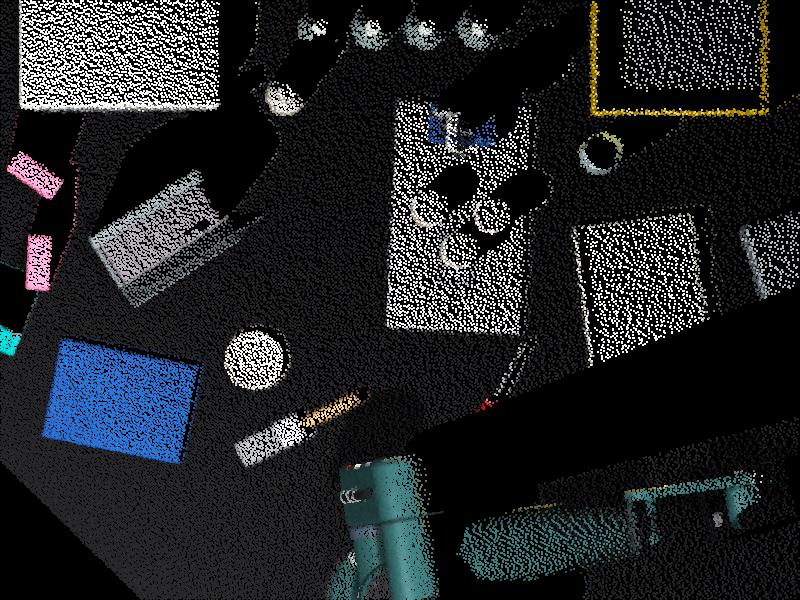

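```bash
cat > fit.py <<'E'
from h import *
import pickle
S={n:pickle.load(open(n+'0.pkl','rb')) for n in ['scene','side']}
A=[];C=[];L=[]
for k,n in enumerate(S):
    P=cloud(S[n]).reshape(-1,3);A.append(P);C.append(S[n]['color'].reshape(-1,3));L.append(np.full(len(P),k))
A=np.vstack(A);C=np.vstack(C).astype(int);L=np.hstack(L)
ok=np.isfinite(A[:,0]);A=A[ok];C=C[ok];L=L[ok]
E
python3 - <<'E'
from fit import *
def box(xa,xb,ya,yb,za,zb): return (A[:,0]>xa)&(A[:,0]<xb)&(A[:,1]>ya)&(A[:,1]<yb)&(A[:,2]>za)&(A[:,2]<zb)
br=C.min(1)
for k in (0,1):
  for nm,b in (('platen',(.38,.78,-.24,.04,-.003,.012)),('tray',(.3,.6,-.5,-.24,-.003,.02))):
    m=box(*b)&(br>120)&(L==k)
    p=A[m]; r=cv2.minAreaRect(p[:,:2].astype(np.float32)); print(k,nm,m.sum(),r,np.median(p[:,2]), 'corners',np.round(cv2.boxPoints(r),3).tolist())
  m=box(.45,.65,-.2,.0,.055,.07)&(L==k)&(br>100)
  p=A[m]
  lab=-np.ones(len(p),int)
  _,lb,ct=cv2.kmeans(p[:,:2].astype(np.float32),3,None,(3,50,1e-5),5,cv2.KMEANS_PP_CENTERS)
  for c in range(3):
    q=p[lb[:,0]==c]; print('pot',cv2.minEnclosingCircle(q[:,:2].astype(np.float32)),np.median(q[:,2]),len(q))
  for z0,z1 in ((.155,.165),(.170,.179),(.179,.188)):
    m=box(.35,.7,.15,.52,z0,z1)&(L==k)
    p=A[m]; 
    if len(p)>5: print('rack',z0,len(p),cv2.minAreaRect(p[:,:2].astype(np.float32)),p[:,2].mean())
E
```

```text
0 platen 1964 ((0.5791299939155579, -0.10667026042938232), (0.24632903933525085, 0.38465285301208496), 87.34112548828125) 0.0027219495552852635 corners [[0.38100001215934753, -0.22100000083446503], [0.765999972820282, -0.23899999260902405], [0.7770000100135803, 0.007000000216066837], [0.3930000066757202, 0.02500000037252903]]
0 tray 1407 ((0.4519810080528259, -0.36779171228408813), (0.25764691829681396, 0.2036990076303482), 8.29925537109375) 0.0016260612311256306 corners [[0.3100000023841858, -0.28600001335144043], [0.33899998664855957, -0.4869999885559082], [0.593999981880188, -0.44999998807907104], [0.5649999976158142, -0.24799999594688416]]
pot ((0.5799587965011597, -0.13322800397872925), 0.030814502388238907) 0.05906995058320441 108
pot ((0.590326189994812, -0.038638900965452194), 0.029509287327528) 0.05876654162076966 110
pot ((0.5284678936004639, -0.08541002869606018), 0.028389520943164825) 0.05914111962404223 104
rack 0.155 596 ((0.5627480745315552, 0.36776018142700195), (0.0916023775935173, 0.18922178447246552), 32.237789154052734) 0.15837695663455606
rack 0.17 295 ((0.564083
[... 911 characters left out ...]
0.589379608631134, -0.04334651306271553), 0.028334615752100945) 0.06312311079766175 121
pot ((0.5241364240646362, -0.08767127990722656), 0.030007071793079376) 0.06270168479700267 127
pot ((0.5770083665847778, -0.13677282631397247), 0.028268713504076004) 0.06300888810791555 112
rack 0.155 1062 ((0.6003703474998474, 0.39377593994140625), (0.19077663123607635, 0.18360304832458496), 32.51548767089844) 0.16121435130314085
rack 0.17 47 ((0.5502493381500244, 0.3823884129524231), (0.16913697123527527, 0.03145080432295799), 89.6602554321289) 0.17587828392733773
rack 0.179 337 ((0.5604237914085388, 0.36373719573020935), (0.08878183364868164, 0.19312824308872223), 33.33552551269531) 0.18335427397330883
```

```bash
python3 - <<'E'
from fit import *
yaw=np.radians(32.9); R=np.array([[np.cos(yaw),-np.sin(yaw)],[np.sin(yaw),np.cos(yaw)]])
for k in (0,1):
    m=(L==k)&(A[:,0]>.35)&(A[:,0]<.7)&(A[:,1]>.15)&(A[:,1]<.52)&(A[:,2]>.05)
    q=(A[m,:2]-[.54,.36])@R; z=A[m,2]
    # heights map, 8mm cells
    print('cam',k)
    xs=np.arange(-.09,.10,.01); ys=np.arange(-.11,.12,.01)
    print('y\\x',(xs*1000).astype(int))
    for y in ys:
        print(int(round(y*1000)),[int(round(1000*z[s].max())) if (s:=(abs(q[:,0]-x)<.005)&(abs(q[:,1]-y)<.005)).any() else 0 for x in xs])
E
```

```text
cam 0
y\x [-90 -80 -70 -60 -50 -40 -30 -20 -10   0   9  19  29  39  49  59  69  79
  89]
-110 [0, 0, 0, 0, 0, 0, 0, 0, 0, 0, 0, 0, 0, 0, 0, 0, 0, 0, 0]
-100 [0, 0, 0, 0, 0, 0, 87, 126, 132, 130, 127, 128, 129, 176, 181, 184, 182, 0, 0]
-90 [0, 0, 0, 0, 0, 0, 0, 156, 161, 160, 158, 159, 0, 176, 182, 182, 179, 0, 0]
-80 [0, 0, 0, 0, 0, 0, 0, 159, 161, 160, 159, 162, 160, 0, 181, 183, 180, 0, 0]
-70 [0, 0, 0, 0, 0, 0, 0, 160, 160, 160, 160, 162, 162, 0, 180, 184, 180, 0, 0]
-60 [0, 0, 0, 0, 0, 0, 0, 171, 174, 161, 161, 158, 0, 176, 180, 181, 180, 0, 0]
-50 [0, 0, 0, 0, 0, 0, 0, 175, 175, 160, 162, 160, 0, 0, 180, 183, 179, 0, 0]
-40 [0, 0, 0, 0, 0, 0, 0, 175, 177, 160, 159, 159, 0, 0, 182, 184, 177, 0, 0]
-30 [0, 0, 0, 0, 0, 0, 0, 174, 175, 162, 161, 158, 0, 177, 184, 179, 184, 0, 0]
-20 [0, 0, 0, 0, 0, 0, 0, 158, 161, 161, 161, 162, 0, 178, 182, 181, 180, 0, 0]
-10 [0, 0, 0, 0, 0, 0, 0, 162, 160, 161, 159, 159, 0, 177, 179, 181, 179, 0, 0]
0 [0, 0, 0, 0, 0, 0, 0, 159, 159, 159, 160, 160, 0, 0, 182, 180, 180, 0, 0]
10 [0, 0, 0, 0, 0, 0, 0, 156, 161, 158, 159, 161, 0, 173, 181, 181, 175,
[... 1986 characters left out ...]
[0, 0, 0, 62, 51, 0, 157, 164, 164, 163, 164, 162, 165, 184, 187, 187, 0, 0, 0]
40 [0, 0, 0, 63, 50, 0, 156, 165, 165, 163, 163, 163, 164, 185, 185, 184, 0, 0, 0]
50 [0, 0, 0, 63, 53, 0, 138, 163, 162, 163, 165, 164, 163, 186, 188, 184, 0, 0, 0]
60 [0, 0, 0, 64, 0, 0, 163, 162, 164, 164, 164, 165, 165, 186, 185, 186, 0, 0, 0]
70 [0, 0, 0, 61, 54, 0, 160, 163, 166, 165, 163, 164, 164, 183, 186, 185, 0, 0, 0]
80 [0, 0, 0, 62, 53, 0, 145, 165, 163, 163, 164, 165, 164, 184, 187, 188, 0, 0, 0]
90 [0, 0, 0, 60, 52, 0, 113, 135, 132, 134, 134, 132, 132, 184, 188, 185, 0, 0, 0]
100 [0, 0, 0, 0, 0, 0, 0, 0, 0, 0, 0, 0, 0, 0, 0, 0, 0, 0, 0]
110 [0, 0, 0, 0, 0, 0, 0, 0, 0, 0, 0, 0, 0, 0, 0, 0, 0, 0, 0]
```

```bash
python3 - <<'E'
from fit import *
for n,(u0,u1,v0,v1) in {'scene':(280,370,185,265),'side':(160,240,190,285)}.items():
    c=cv2.cvtColor(S[n]['color'],cv2.COLOR_RGB2BGR)[v0:v1,u0:u1]
    cv2.imwrite(f'pics/{n}0r.png',cv2.resize(c,None,fx=6,fy=6,interpolation=cv2.INTER_CUBIC))
E
```

```text
(no output)
```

View pics/side0r.png

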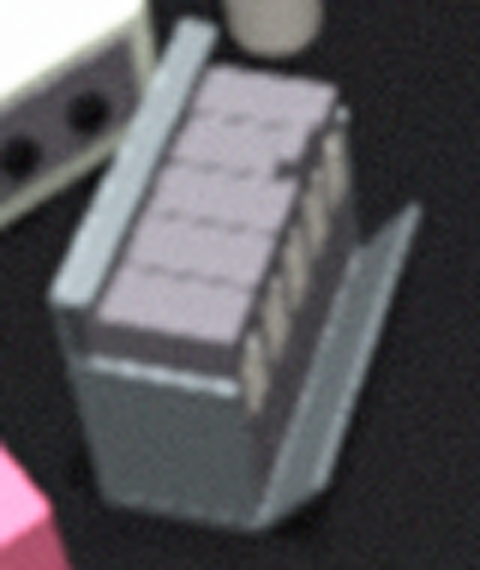

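View pics/scene0r.png

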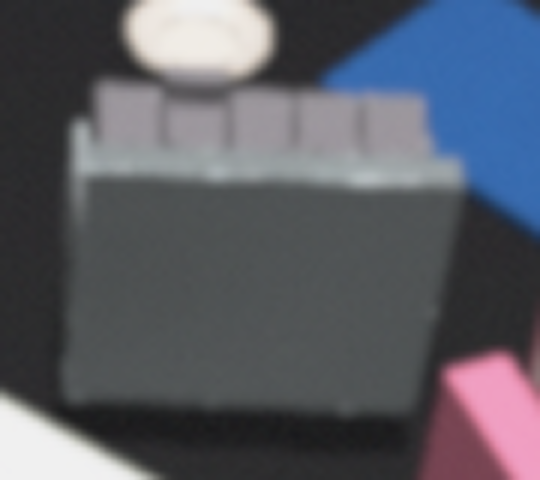

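```bash
cat > ref.py <<'E'
from h import *
from scipy.optimize import least_squares
from scipy.ndimage import map_coordinates
def proj(s,P):
    T=np.array(s['T']);f=192/np.tan(np.radians(s['fov_y'])/2)
    c=(P-T[:3,3])@T[:3,:3]
    return np.stack([c[:,0]/c[:,2]*f+s['cx'],c[:,1]/c[:,2]*f+s['cy']],1)
def world(p,Q):
    x,y,a=p;c,s_=np.cos(a),np.sin(a)
    return np.stack([x+c*Q[:,0]-s_*Q[:,1],y+s_*Q[:,0]+c*Q[:,1],Q[:,2]],1)
def refine(s,segs,p,win=5,it=4,n=40):
    g=cv2.cvtColor(s['color'],cv2.COLOR_RGB2GRAY).astype(float)
    p=np.array(p,float)
    A=[];D=[]
    for a,b in segs:
        t=np.linspace(.04,.96,n)[:,None];a=np.array(a,float);b=np.array(b,float)
        A.append(a+(b-a)*t);D.append(np.repeat((b-a)[None]/np.linalg.norm(b-a)*.004,n,0))
    A=np.vstack(A);D=np.vstack(D)
    for w in [win]*it:
        u=proj(s,world(p,A));u2=proj(s,world(p,A+D))
        t=u2-u;t/=np.linalg.norm(t,axis=1)[:,None];nn=np.stack([-t[:,1],t[:,0]],1)
        o=np.arange(-w,w+.01,.25)
        pts=u[:,None]+o[None,:,None]*nn[:,None]
        v=map_coordinates(g,[pts[...,1],pts[...,0]],order=1,mode='nearest')
        gr=abs(np.gradient(v,axis=1)); k=gr.argmax(1); off=o[k]; st=gr.max(1)
        good=st>max(2,0.35*np.median(st)); tgt=u+off[:,None]*nn
        def r(q): 
            return (((proj(s,world(q,A))-tgt)*nn).sum(1)*good)
        sol=least_squares(r,p,loss='soft_l1',f_scale=.5,x_scale=[.01,.01,.05]); p=sol.x
    return p,np.median(abs(r(p)[good])),good.mean()
def rect(x0,x1,y0,y1,z):
    c=[(x0,y0,z),(x1,y0,z),(x1,y1,z),(x0,y1,z)]
    return [(c[i],c[(i+1)%4]) for i in range(4)]
E
python3 - <<'E'
from ref import *
import pickle
for n in ['scene','side']:
    s=pickle.load(open(n+'0.pkl','rb'))
    print(n,'platen',refine(s,rect(-.165,.175,-.1,.1,.006),[.57,-.105,np.radians(-3.5)]))
    print(n,'tray',refine(s,rect(-.12,.12,-.09,.09,.014) if n=='scene' else rect(-.12,.12,-.09,.09,.014)[1:3],[.455,-.37,np.radians(8)]))
    # rack: flange rect + cassette tops front?
    fl=[((.028,-.09,.182),(.028,.09,.182))]
    print(n,'rack',refine(s,fl+[((-.04,-.088,.16),(-.04,-.055,.16)),((-.04,-.015,.16),(-.04,.088,.16)),((-.038,.0875,.16),(.02,.0875,.16)),((-.038,-.0875,.16),(.02,-.0875,.16))],[.552,.363,np.radians(32.9)],win=4))
E
```

```text
scene platen (array([ 0.5745818 , -0.0839627 , -0.05295981]), np.float64(0.50094882910014), np.float64(0.925))
scene tray (array([ 0.45925943, -0.35712085,  0.13000756]), np.float64(0.7445256983511008), np.float64(1.0))
scene rack (array([0.56042698, 0.36181409, 0.52545897]), np.float64(0.8742989818934608), np.float64(0.93))
side platen (array([ 0.56775919, -0.08668767, -0.05088457]), np.float64(0.4954997236157923), np.float64(0.85625))
side tray (array([ 0.45312009, -0.35980187,  0.12751553]), np.float64(0.016617928416836906), np.float64(0.9625))
side rack (array([0.55494649, 0.36070642, 0.5676141 ]), np.float64(0.24701874634956397), np.float64(1.0))
```

The cassette with the lip is the second from the right as the robot sees it, at rack y = -35. Side crop pixel is about (290,165), and its top measures 16 mm above its neighbours. Next I'll turn the tool so its camera is on the robot side, and move above the platen.

Emit:
play_rows:
  steps:
    - {"x":0.024,"y":0.028,"z":0.01,"rz":0.178}
    - {"x":0.024,"y":0.028,"z":0.01,"rz":0.178}
    - {"x":0.024,"y":0.028,"z":0.01,"rz":0.178}
    - {"x":0.024,"y":0.028,"z":0.01,"rz":0.178}
    - {"x":0.024,"y":0.028,"z":0.01,"rz":0.178}
    - {"x":0.024,"y":0.028,"rz":0.178}
    - {"x":0.024,"y":0.028,"rz":0.178}
    - {"x":0.024,"y":0.028,"rz":0.178}

```text
schema error: expected keys x, y, z, rx, ry, rz, hand
```

Emit:
play_rows:
  steps:
    - {"x":0.024,"y":0.028,"rz":0.178}
    - {"x":0.024,"y":0.028,"rz":0.178}
    - {"x":0.024,"y":0.028,"rz":0.178}
    - {"x":0.024,"y":0.028,"rz":0.178}
    - {"x":0.024,"y":0.028,"rz":0.178}
    - {"x":0.024,"y":0.028,"rz":0.178}
    - {"x":0.024,"y":0.028,"rz":0.178}
    - {"x":0.024,"y":0.028,"rz":0.178}

```text
schema error: expected keys x, y, z, rx, ry, rz, hand
```

```bash
python3 - <<'E'
from h import *
import pickle
s=shot('wrist','w1'); pickle.dump(s,open('w1.pkl','wb'))
o=robot.get_obs(); print(o['time'],o['tool_pos'],o['ee_rot'],o['joint_positions'],o['wrist_force'])
E
```

```text
0.2 [ 0.1348587  -0.53290255  0.20477007] [-1.57063596e+00  1.28569602e-03 -1.32301305e+00] [-1.42610073e+00  8.77130183e-02  1.37159658e+00  2.73842422e-05
  1.68357843e+00 -1.03084515e-01] [ 0.45701935 -0.10291364  0.76366178]
```

View pics/w1.png

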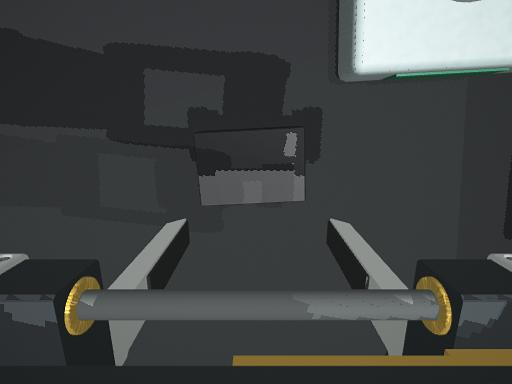

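The call was refused because every row needs all seven keys, so the arm hasn't moved. I'll resend with them all.

Emit:
play_rows:
  steps:
    - {"x":0.024,"y":0.028,"z":0.01,"rx":0,"ry":0,"rz":0.178,"hand":0.08}
    - {"x":0.024,"y":0.028,"z":0.01,"rx":0,"ry":0,"rz":0.178,"hand":0.08}
    - {"x":0.024,"y":0.028,"z":0.01,"rx":0,"ry":0,"rz":0.178,"hand":0.08}
    - {"x":0.024,"y":0.028,"z":0.01,"rx":0,"ry":0,"rz":0.178,"hand":0.08}
    - {"x":0.024,"y":0.028,"z":0.01,"rx":0,"ry":0,"rz":0.178,"hand":0.08}
    - {"x":0.024,"y":0.028,"z":0,"rx":0,"ry":0,"rz":0.178,"hand":0.08}
    - {"x":0.024,"y":0.028,"z":0,"rx":0,"ry":0,"rz":0.178,"hand":0.08}
    - {"x":0.024,"y":0.028,"z":0,"rx":0,"ry":0,"rz":0.178,"hand":0.08}

```text
time: 1.2
tool_pos: [0.3275, -0.3082, 0.2554]
ee_rot: [-1.571, -0.0, 0.107]
wrist_force: [0.3, 0.4, -0.6]
width: 0.0798
```

Emit:
play_rows:
  steps:
    - {"x":0.024,"y":0.028,"z":0,"rx":0,"ry":0,"rz":0.178,"hand":0.08}
    - {"x":0.024,"y":0.028,"z":0,"rx":0,"ry":0,"rz":0.178,"hand":0.08}
    - {"x":0.024,"y":0.028,"z":0,"rx":0,"ry":0,"rz":0.178,"hand":0.08}
    - {"x":0.024,"y":0.028,"z":0,"rx":0,"ry":0,"rz":0.178,"hand":0.08}
    - {"x":0.024,"y":0.028,"z":0,"rx":0,"ry":0,"rz":0.178,"hand":0.08}
    - {"x":0.024,"y":0.028,"z":0,"rx":0,"ry":0,"rz":0.178,"hand":0.08}
    - {"x":0.024,"y":0.028,"z":0,"rx":0,"ry":0,"rz":0.178,"hand":0.08}
    - {"x":0.024,"y":0.028,"z":0,"rx":0,"ry":0,"rz":0.178,"hand":0.08}

```text
time: 2.2
tool_pos: [0.5195, -0.0842, 0.2553]
ee_rot: [-1.57, -0.0, 1.531]
wrist_force: [0.0, -0.6, -0.2]
width: 0.0801
```

```bash
cat > w.py <<'E'
from ref import *
import sys,pickle
s=shot('wrist',sys.argv[1]); pickle.dump(s,open(sys.argv[1]+'.pkl','wb'))
o=robot.get_obs(); print(o['time'],np.round(o['tool_pos'],4),np.round(o['ee_rot'],3),np.round(o['joint_positions'],3),np.round(o['wrist_force'],1),o['width'])
E
python3 w.py w1
```

```text
2.25 [ 0.5216 -0.0809  0.2547] [-1.572 -0.004  1.539] [-0.264  0.033  1.331  0.004  1.777 -1.802] [1.3 1.  0.1] 0.08025774555148582
```

View pics/w1.png

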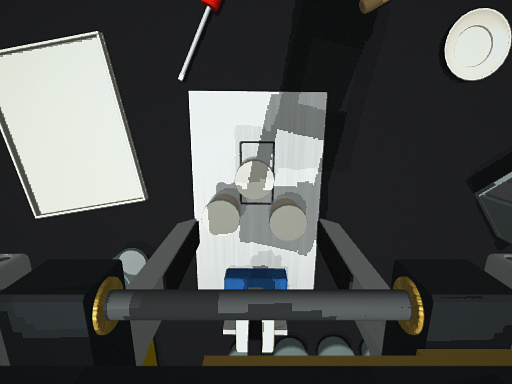

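The wrist view shows the platen, with pots at (255,178), (224,213) and (288,218), and the outline from (240,141) to (274,204). The whole tray is in view at the left, around (75,120). I'll measure from this picture.

```bash
cat > pots.py <<'E'
from h import *
def pots(s,reg,zr=(.052,.070)):
    P=cloud(s).reshape(-1,3); ok=np.isfinite(P[:,0]); P=P[ok]
    m=(P[:,0]>reg[0])&(P[:,0]<reg[1])&(P[:,1]>reg[2])&(P[:,1]<reg[3])&(P[:,2]>zr[0])&(P[:,2]<zr[1])
    p=P[m]
    im=np.zeros((400,800),np.uint8)   # 1.5mm grid
    i=((p[:,0]-.2)/.0015).astype(int);j=((p[:,1]+.6)/.0015).astype(int)
    k=(i>=0)&(i<400)&(j>=0)&(j<800); im[i[k],j[k]]=1
    im=cv2.morphologyEx(im,cv2.MORPH_CLOSE,np.ones((5,5)))
    n,lab,st,c=cv2.connectedComponentsWithStats(im)
    l=np.full(len(p),0); l[k]=lab[i[k],j[k]]
    out=[]
    for a in range(1,n):
        if st[a,4]<150: continue
        q=p[l==a]; lo=np.percentile(q,1,axis=0);hi=np.percentile(q,99,axis=0)
        out.append((np.round((lo+hi)[:2]/2,4),np.round((hi-lo)[:2],4),round(float(np.median(q[:,2])),4)))
    return out
E
python3 - <<'E'
from ref import *; from pots import pots
import pickle
s=pickle.load(open('w1.pkl','rb'))
for o in pots(s,(.35,.75,-.5,.05)): print(o)
print(refine(s,[rect(-.165,.175,-.1,.1,.006)[3],((-.16,-.1,.006),(.05,-.1,.006)),((-.16,.1,.006),(.05,.1,.006))],[.571,-.085,-.052]))
print(refine(s,rect(-.12,.12,-.09,.09,.014),[.456,-.358,.129]))
P=cloud(s)
for u,v in ((210,120),(310,110),(60,100),(400,150)): print(u,v,P[v,u])
cv2.imwrite('pics/w1c.png',cv2.resize(cv2.cvtColor(s['color'],cv2.COLOR_RGB2BGR)[130:245,180:330],None,fx=5,fy=5,interpolation=cv2.INTER_CUBIC))
E
```

```text
(array([ 0.5241, -0.0896]), array([0.0499, 0.0492]), 0.0623)
(array([ 0.5765, -0.1383]), array([0.0505, 0.0504]), 0.0623)
(array([ 0.5875, -0.0452]), array([0.0509, 0.0495]), 0.0621)
(array([ 0.57143499, -0.08889105, -0.05113682]), np.float64(0.26515564416656645), np.float64(1.0))
(array([ 0.45237019, -0.36535152,  0.12492037]), np.float64(0.2519578692663576), np.float64(0.90625))
210 120 [ 0.44421013 -0.15147581  0.00628697]
310 110 [ 0.43599155 -0.00484651  0.00690668]
60 100 [ 0.40733645 -0.36805968  0.00288201]
400 150 [ 0.50021217  0.13474345 -0.00061711]
```

View pics/w1c.png

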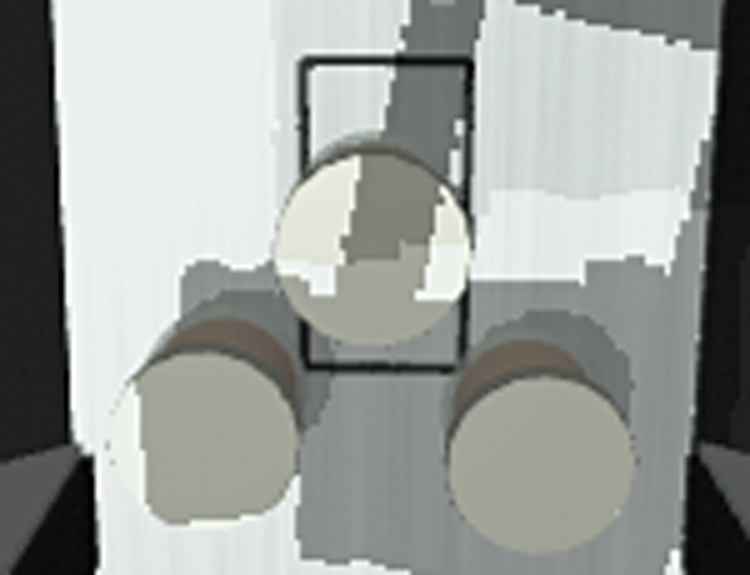

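Emit:
play_rows:
  steps:
    - {"x":0.001,"y":-0.006,"z":-0.05,"rx":0,"ry":0,"rz":0,"hand":0.08}
    - {"x":0,"y":0,"z":-0.05,"rx":0,"ry":0,"rz":0,"hand":0.08}
    - {"x":0,"y":0,"z":-0.05,"rx":0,"ry":0,"rz":0,"hand":0.08}
    - {"x":0,"y":0,"z":0,"rx":0,"ry":0,"rz":0,"hand":0.08}
    - {"x":0,"y":0,"z":0,"rx":0,"ry":0,"rz":0,"hand":0.08}

```text
time: 2.88
tool_pos: [0.521, -0.0916, 0.1075]
ee_rot: [-1.574, 0.001, 1.525]
wrist_force: [0.2, 0.6, 0.4]
width: 0.0799
```

Emit:
play_rows:
  steps:
    - {"x":0.003,"y":0.002,"z":-0.045,"rx":0,"ry":0,"rz":0,"hand":0.08}
    - {"x":0,"y":0,"z":-0.042,"rx":0,"ry":0,"rz":0,"hand":0.08}
    - {"x":0,"y":0,"z":0,"rx":0,"ry":0,"rz":0,"hand":0.08}
    - {"x":0,"y":0,"z":0,"rx":0,"ry":0,"rz":0,"hand":0.04}
    - {"x":0,"y":0,"z":0,"rx":0,"ry":0,"rz":0,"hand":0.04}
    - {"x":0,"y":0,"z":0,"rx":0,"ry":0,"rz":0,"hand":0.04}

```text
time: 3.62
tool_pos: [0.5243, -0.0895, 0.0206]
ee_rot: [-1.575, 0.0, 1.525]
wrist_force: [-0.0, -0.7, 11.9]
width: 0.0541
```

Emit:
play_rows:
  steps:
    - {"x":0,"y":0,"z":0.04,"rx":0,"ry":0,"rz":0,"hand":0.04}
    - {"x":-0.01,"y":-0.02,"z":0.04,"rx":0,"ry":0,"rz":0,"hand":0.04}
    - {"x":-0.026,"y":-0.053,"z":0,"rx":0,"ry":0,"rz":0,"hand":0.04}
    - {"x":-0.026,"y":-0.053,"z":0,"rx":0,"ry":0,"rz":0,"hand":0.04}
    - {"x":-0.026,"y":-0.053,"z":0,"rx":0,"ry":0,"rz":0,"hand":0.04}
    - {"x":-0.026,"y":-0.053,"z":0,"rx":0,"ry":0,"rz":0,"hand":0.04}
    - {"x":-0.027,"y":-0.052,"z":0,"rx":0,"ry":0,"rz":0,"hand":0.04}
    - {"x":0,"y":0,"z":-0.03,"rx":0,"ry":0,"rz":0,"hand":0.04}

```text
time: 4.62
tool_pos: [0.3812, -0.3789, 0.0714]
ee_rot: [-1.575, 0.007, 1.519]
wrist_force: [1.5, 0.3, -2.2]
width: 0.0534
```

Emit:
play_rows:
  steps:
    - {"x":0,"y":0,"z":-0.025,"rx":0,"ry":0,"rz":0,"hand":0.04}
    - {"x":0,"y":0,"z":-0.015,"rx":0,"ry":0,"rz":0,"hand":0.04}
    - {"x":0,"y":0,"z":0,"rx":0,"ry":0,"rz":0,"hand":0.04}
    - {"x":0,"y":0,"z":0,"rx":0,"ry":0,"rz":0,"hand":0.04}

```text
time: 5.12
tool_pos: [0.3826, -0.3737, 0.0297]
ee_rot: [-1.572, 0.002, 1.526]
wrist_force: [-0.1, -0.3, -1.6]
width: 0.0534
```

Emit:
play_rows:
  steps:
    - {"x":0,"y":0,"z":-0.008,"rx":0,"ry":0,"rz":0,"hand":0.04}
    - {"x":0,"y":0,"z":-0.002,"rx":0,"ry":0,"rz":0,"hand":0.04}
    - {"x":0,"y":0,"z":0,"rx":0,"ry":0,"rz":0,"hand":0.04}

```text
time: 5.5
tool_pos: [0.382, -0.3732, 0.0187]
ee_rot: [-1.571, 0.0, 1.525]
wrist_force: [0.6, 0.7, 0.3]
width: 0.0535
```

Emit:
play_rows:
  steps:
    - {"x":0,"y":0,"z":0,"rx":0,"ry":0,"rz":0,"hand":0.08}
    - {"x":0,"y":0,"z":0,"rx":0,"ry":0,"rz":0,"hand":0.08}
    - {"x":0,"y":0,"z":0.03,"rx":0,"ry":0,"rz":0,"hand":0.08}
    - {"x":0,"y":0,"z":0.06,"rx":0,"ry":0,"rz":0,"hand":0.08}
    - {"x":0.036,"y":0.045,"z":0.02,"rx":0,"ry":0,"rz":0,"hand":0.08}
    - {"x":0.036,"y":0.045,"z":0.02,"rx":0,"ry":0,"rz":0,"hand":0.08}
    - {"x":0.036,"y":0.045,"z":0.02,"rx":0,"ry":0,"rz":0,"hand":0.08}
    - {"x":0.036,"y":0.045,"z":0.02,"rx":0,"ry":0,"rz":0,"hand":0.08}

```text
time: 6.5
tool_pos: [0.5269, -0.1918, 0.1895]
ee_rot: [-1.572, 0.0, 1.525]
wrist_force: [-0.1, -0.3, -0.3]
width: 0.0799
```

```bash
cat > lp.py <<'E'
from ref import *; from pots import pots
import pickle,sys
s=shot('wrist',sys.argv[1]); pickle.dump(s,open(sys.argv[1]+'.pkl','wb'))
o=robot.get_obs(); print(o['time'],np.round(o['tool_pos'],4),np.round(o['ee_rot'],3),np.round(o['wrist_force'],1),o['width'])
for q in pots(s,(.3,.75,-.5,.05)): print(q)
for q in pots(shot('scene'),(.3,.75,-.5,.05)): print('sc',q)
E
python3 lp.py w2
```

```text
6.55 [ 0.532  -0.1861  0.1927] [-1.58  -0.003  1.532] [1.4 2.5 1.5] 0.08015922384870257
(array([ 0.3833, -0.3724]), array([0.0507, 0.051 ]), 0.0604)
(array([ 0.5767, -0.1416]), array([0.0509, 0.0462]), 0.0622)
(array([ 0.5875, -0.0458]), array([0.0507, 0.0507]), 0.062)
sc (array([ 0.3884, -0.3589]), array([0.0395, 0.0381]), 0.0562)
sc (array([ 0.584 , -0.1345]), array([0.0496, 0.0545]), 0.0586)
sc (array([ 0.5919, -0.0401]), array([0.0517, 0.0517]), 0.0581)
sc (array([ 0.6807, -0.2882]), array([0.0458, 0.0458]), 0.0607)
```

View pics/w2.png

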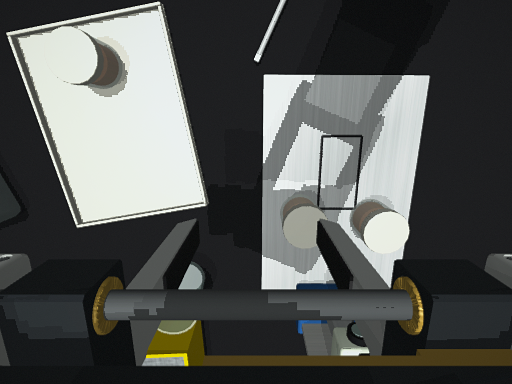

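Emit:
play_rows:
  steps:
    - {"x":0.025,"y":0.027,"z":-0.03,"rx":0,"ry":0,"rz":0,"hand":0.08}
    - {"x":0.025,"y":0.027,"z":-0.03,"rx":0,"ry":0,"rz":0,"hand":0.08}
    - {"x":0,"y":0,"z":-0.02,"rx":0,"ry":0,"rz":0,"hand":0.08}
    - {"x":0,"y":0,"z":0,"rx":0,"ry":0,"rz":0,"hand":0.08}

```text
time: 7.1
tool_pos: [0.5741, -0.1392, 0.1057]
ee_rot: [-1.565, -0.001, 1.525]
wrist_force: [-0.1, 0.1, 0.1]
width: 0.08
```

Emit:
play_rows:
  steps:
    - {"x":0.002,"y":0,"z":-0.043,"rx":0,"ry":0,"rz":0,"hand":0.08}
    - {"x":0,"y":0,"z":-0.042,"rx":0,"ry":0,"rz":0,"hand":0.08}
    - {"x":0,"y":0,"z":0,"rx":0,"ry":0,"rz":0,"hand":0.08}
    - {"x":0,"y":0,"z":0,"rx":0,"ry":0,"rz":0,"hand":0.04}
    - {"x":0,"y":0,"z":0,"rx":0,"ry":0,"rz":0,"hand":0.04}
    - {"x":0,"y":0,"z":0,"rx":0,"ry":0,"rz":0,"hand":0.04}

```text
time: 7.85
tool_pos: [0.5792, -0.1394, 0.0257]
ee_rot: [-1.574, 0.0, 1.525]
wrist_force: [0.3, -0.4, 8.8]
width: 0.0536
```

Emit:
play_rows:
  steps:
    - {"x":0,"y":0,"z":0.04,"rx":0,"ry":0,"rz":0,"hand":0.04}
    - {"x":0,"y":-0.02,"z":0.04,"rx":0,"ry":0,"rz":0,"hand":0.04}
    - {"x":-0.024,"y":-0.042,"z":0,"rx":0,"ry":0,"rz":0,"hand":0.04}
    - {"x":-0.025,"y":-0.041,"z":0,"rx":0,"ry":0,"rz":0,"hand":0.04}
    - {"x":-0.025,"y":-0.041,"z":0,"rx":0,"ry":0,"rz":0,"hand":0.04}
    - {"x":-0.025,"y":-0.041,"z":0,"rx":0,"ry":0,"rz":0,"hand":0.04}
    - {"x":-0.025,"y":-0.041,"z":0,"rx":0,"ry":0,"rz":0,"hand":0.04}
    - {"x":0,"y":0,"z":-0.03,"rx":0,"ry":0,"rz":0,"hand":0.04}

```text
time: 8.85
tool_pos: [0.4538, -0.3701, 0.0768]
ee_rot: [-1.576, 0.006, 1.52]
wrist_force: [0.8, 0.8, -1.3]
width: 0.0537
```

Emit:
play_rows:
  steps:
    - {"x":0,"y":0,"z":-0.025,"rx":0,"ry":0,"rz":0,"hand":0.04}
    - {"x":0,"y":0,"z":-0.015,"rx":0,"ry":0,"rz":0,"hand":0.04}
    - {"x":0,"y":0,"z":0,"rx":0,"ry":0,"rz":0,"hand":0.04}
    - {"x":0,"y":0,"z":0,"rx":0,"ry":0,"rz":0,"hand":0.04}

```text
time: 9.35
tool_pos: [0.4547, -0.3657, 0.0348]
ee_rot: [-1.572, 0.001, 1.525]
wrist_force: [0.2, 0.2, -1.5]
width: 0.0535
```

Emit:
play_rows:
  steps:
    - {"x":0,"y":0,"z":-0.008,"rx":0,"ry":0,"rz":0,"hand":0.04}
    - {"x":0,"y":0,"z":-0.003,"rx":0,"ry":0,"rz":0,"hand":0.04}
    - {"x":0,"y":0,"z":0,"rx":0,"ry":0,"rz":0,"hand":0.04}

```text
time: 9.72
tool_pos: [0.4541, -0.3653, 0.0237]
ee_rot: [-1.571, 0.0, 1.525]
wrist_force: [-1.5, 2.1, 4.8]
width: 0.0538
```

Emit:
play_rows:
  steps:
    - {"x":0,"y":0,"z":0,"rx":0,"ry":0,"rz":0,"hand":0.08}
    - {"x":0,"y":0,"z":0,"rx":0,"ry":0,"rz":0,"hand":0.08}
    - {"x":0,"y":0,"z":0.03,"rx":0,"ry":0,"rz":0,"hand":0.08}
    - {"x":0,"y":0,"z":0.06,"rx":0,"ry":0,"rz":0,"hand":0.08}
    - {"x":0.02,"y":0.05,"z":0.02,"rx":0,"ry":0,"rz":0,"hand":0.08}
    - {"x":0.02,"y":0.05,"z":0.02,"rx":0,"ry":0,"rz":0,"hand":0.08}
    - {"x":0.02,"y":0.05,"z":0.02,"rx":0,"ry":0,"rz":0,"hand":0.08}
    - {"x":0.02,"y":0.05,"z":0.02,"rx":0,"ry":0,"rz":0,"hand":0.08}

```text
time: 10.72
tool_pos: [0.5344, -0.1637, 0.1929]
ee_rot: [-1.571, 0.0, 1.525]
wrist_force: [0.1, 0.2, -0.1]
width: 0.0802
```

```bash
python3 lp.py w3
```

```text
10.775 [ 0.5377 -0.1576  0.1964] [-1.578 -0.004  1.531] [1.  2.7 2.3] 0.07996445687283012
(array([ 0.4323, -0.3831]), array([0.0883, 0.0872]), 0.0603)
(array([ 0.5873, -0.0451]), array([0.0506, 0.0495]), 0.0621)
sc (array([ 0.4369, -0.3827]), array([0.0865, 0.0922]), 0.0562)
sc (array([ 0.5929, -0.0391]), array([0.0515, 0.0534]), 0.0578)
sc (array([ 0.6642, -0.3109]), array([0.0444, 0.0379]), 0.062)
sc (array([ 0.7373, -0.3993]), array([0.0068, 0.1799]), 0.0621)
sc (array([ 0.737 , -0.0922]), array([0.0084, 0.0886]), 0.0611)
```

View pics/w3.png

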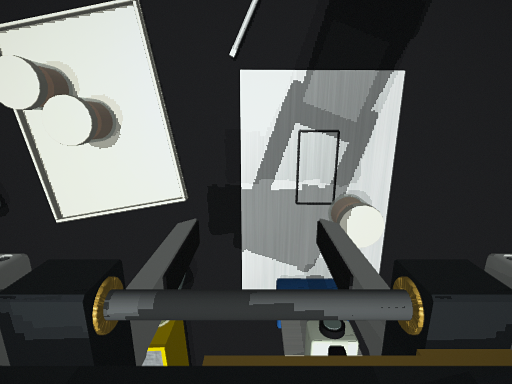

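Emit:
play_rows:
  steps:
    - {"x":0.026,"y":0.056,"z":0,"rx":0,"ry":0,"rz":0,"hand":0.08}
    - {"x":0.025,"y":0.056,"z":-0.02,"rx":0,"ry":0,"rz":0,"hand":0.08}
    - {"x":0,"y":0.007,"z":-0.06,"rx":0,"ry":0,"rz":0,"hand":0.08}
    - {"x":0,"y":0,"z":-0.007,"rx":0,"ry":0,"rz":0,"hand":0.08}
    - {"x":0,"y":0,"z":0,"rx":0,"ry":0,"rz":0,"hand":0.08}

```text
time: 11.45
tool_pos: [0.5841, -0.0492, 0.1064]
ee_rot: [-1.57, 0.0, 1.524]
wrist_force: [0.0, -0.6, 0.9]
width: 0.0801
```

Emit:
play_rows:
  steps:
    - {"x":0.003,"y":0.004,"z":-0.043,"rx":0,"ry":0,"rz":0,"hand":0.08}
    - {"x":0,"y":0,"z":-0.042,"rx":0,"ry":0,"rz":0,"hand":0.08}
    - {"x":0,"y":0,"z":0,"rx":0,"ry":0,"rz":0,"hand":0.08}
    - {"x":0,"y":0,"z":0,"rx":0,"ry":0,"rz":0,"hand":0.04}
    - {"x":0,"y":0,"z":0,"rx":0,"ry":0,"rz":0,"hand":0.04}
    - {"x":0,"y":0,"z":0,"rx":0,"ry":0,"rz":0,"hand":0.04}

```text
time: 12.2
tool_pos: [0.5885, -0.0443, 0.0233]
ee_rot: [-1.575, 0.0, 1.525]
wrist_force: [1.1, -0.1, 14.4]
width: 0.0535
```

```bash
python3 -c "
from h import *
print(robot.get_obs())"
```

```text
{'time': 12.2, 'joint_positions': array([-1.71286254e-01,  2.74900149e-01,  1.52330287e+00,  4.88987983e-05,
        1.33961793e+00, -1.69613854e+00]), 'qvel': array([ 0.0029394 , -0.00183973, -0.00513835, -0.0104859 , -0.00268028,
       -0.00088554]), 'joint_torque': array([-7.16052717e-02, -3.91191173e+01, -2.75629556e+01,  1.30815860e-01,
        1.06264874e-01,  7.11063083e-03]), 'tool_pos': array([ 0.58848725, -0.04433977,  0.02332039]), 'ee_rot': array([-1.57454440e+00,  4.24249885e-04,  1.52484038e+00]), 'wrist_force': array([ 1.13963855, -0.12407115, 14.35862912]), 'wrist_torque': array([-0.14132839, -0.42105758,  0.00114551]), 'width': 0.05352736729562637}
```

Emit:
play_rows:
  steps:
    - {"x":0,"y":0,"z":0.04,"rx":0,"ry":0,"rz":0,"hand":0.04}
    - {"x":0,"y":-0.02,"z":0.04,"rx":0,"ry":0,"rz":0,"hand":0.04}
    - {"x":-0.013,"y":-0.058,"z":0,"rx":0,"ry":0,"rz":0,"hand":0.04}
    - {"x":-0.013,"y":-0.058,"z":0,"rx":0,"ry":0,"rz":0,"hand":0.04}
    - {"x":-0.013,"y":-0.058,"z":0,"rx":0,"ry":0,"rz":0,"hand":0.04}
    - {"x":-0.013,"y":-0.058,"z":0,"rx":0,"ry":0,"rz":0,"hand":0.04}
    - {"x":-0.013,"y":-0.058,"z":0,"rx":0,"ry":0,"rz":0,"hand":0.04}
    - {"x":0,"y":0,"z":-0.03,"rx":0,"ry":0,"rz":0,"hand":0.04}

```text
time: 13.2
tool_pos: [0.5223, -0.3602, 0.0743]
ee_rot: [-1.577, 0.006, 1.519]
wrist_force: [-0.6, 1.0, -1.8]
width: 0.0536
```

Emit:
play_rows:
  steps:
    - {"x":0,"y":0,"z":-0.025,"rx":0,"ry":0,"rz":0,"hand":0.04}
    - {"x":0,"y":0,"z":-0.015,"rx":0,"ry":0,"rz":0,"hand":0.04}
    - {"x":0,"y":0,"z":0,"rx":0,"ry":0,"rz":0,"hand":0.04}
    - {"x":0,"y":0,"z":0,"rx":0,"ry":0,"rz":0,"hand":0.04}

```text
time: 13.7
tool_pos: [0.5229, -0.3543, 0.0325]
ee_rot: [-1.573, 0.001, 1.526]
wrist_force: [-0.4, 0.1, -1.0]
width: 0.0536
```

Emit:
play_rows:
  steps:
    - {"x":0,"y":0,"z":-0.008,"rx":0,"ry":0,"rz":0,"hand":0.04}
    - {"x":0,"y":0,"z":-0.003,"rx":0,"ry":0,"rz":0,"hand":0.04}
    - {"x":0,"y":0,"z":0,"rx":0,"ry":0,"rz":0,"hand":0.04}

```text
time: 14.08
tool_pos: [0.5224, -0.354, 0.0214]
ee_rot: [-1.572, 0.0, 1.525]
wrist_force: [-1.9, 1.0, 3.8]
width: 0.0541
```

Emit:
play_rows:
  steps:
    - {"x":0,"y":0,"z":0,"rx":0,"ry":0,"rz":0,"hand":0.08}
    - {"x":0,"y":0,"z":0,"rx":0,"ry":0,"rz":0,"hand":0.08}
    - {"x":0,"y":0,"z":0.03,"rx":0,"ry":0,"rz":0,"hand":0.08}
    - {"x":0,"y":0,"z":0.06,"rx":0,"ry":0,"rz":0,"hand":0.08}
    - {"x":0,"y":0.05,"z":0.03,"rx":0,"ry":0,"rz":0,"hand":0.08}
    - {"x":0,"y":0.05,"z":0.03,"rx":0,"ry":0,"rz":0,"hand":0.08}
    - {"x":0,"y":0.05,"z":0.03,"rx":0,"ry":0,"rz":0,"hand":0.08}
    - {"x":0,"y":0.04,"z":0.03,"rx":0,"ry":0,"rz":0,"hand":0.08}

```text
time: 15.08
tool_pos: [0.522, -0.1621, 0.231]
ee_rot: [-1.571, -0.0, 1.526]
wrist_force: [0.5, 0.1, -1.2]
width: 0.0802
```

```bash
python3 lp.py w4; python3 - <<'E'
from ref import *
import pickle
s=pickle.load(open('w4.pkl','rb'))
p,_,_=r=refine(s,[rect(-.165,.175,-.1,.1,.006)[3],((-.16,-.1,.006),(.05,-.1,.006)),((-.16,.1,.006),(.05,.1,.006))],[.571,-.087,-.051]); print(r)
P=cloud(s); g=s['color'].min(2)
R=np.array([[np.cos(p[2]),-np.sin(p[2])],[np.sin(p[2]),np.cos(p[2])]])
q=(P.reshape(-1,3)[:,:2]-p[:2])@R
m=(q[:,0]>-.15)&(q[:,0]<.06)&(abs(q[:,1])<.08)&(g.reshape(-1)<70)
print(m.sum(),np.percentile(q[m],[0,1,5,50,95,99,100],axis=0))
m2=m&(abs(q[:,1])<.06)&(q[:,0]<.05)
r=cv2.minAreaRect((q[m2]*1000).astype(np.float32)); print(r)
E
```

```text
15.125 [ 0.5238 -0.1584  0.2366] [-1.579e+00 -1.000e-03  1.530e+00] [0.5 1.9 2.6] 0.08005353951046465
(array([ 0.4322, -0.3876]), array([0.0878, 0.0956]), 0.0604)
(array([ 0.5215, -0.3534]), array([0.05  , 0.0513]), 0.0603)
sc (array([ 0.4157, -0.405 ]), array([0.0493, 0.0515]), 0.0567)
sc (array([ 0.4586, -0.3617]), array([0.0533, 0.0498]), 0.0558)
sc (array([ 0.5111, -0.3509]), array([0.0217, 0.0409]), 0.0551)
sc (array([ 0.5343, -0.3482]), array([0.0385, 0.052 ]), 0.0563)
sc (array([ 0.7371, -0.3957]), array([0.0071, 0.1687]), 0.0607)
(array([ 0.57156848, -0.08890226, -0.05143865]), np.float64(0.2533539651358237), np.float64(1.0))
23303 [[-0.09433418 -0.07999559]
 [-0.0798041  -0.07904803]
 [-0.07939756 -0.07490541]
 [-0.06895868 -0.03436286]
 [-0.04846424 -0.01542311]
 [-0.03830016 -0.00269673]
 [ 0.00340375  0.02681187]]
((-45.36003494262695, -16.470905303955078), (97.60306549072266, 86.8967514038086), 0.24371933937072754)
```

View pics/w4.png

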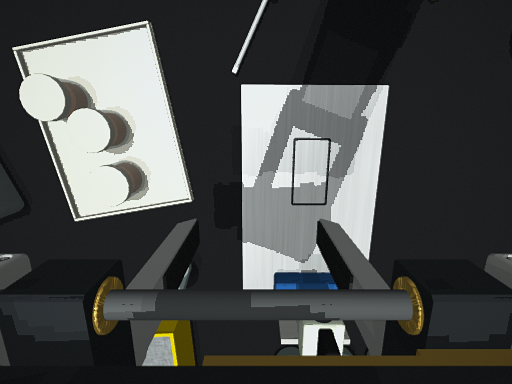

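```bash
cat > spot.py <<'E'
from ref import *
import pickle
s=pickle.load(open('w4.pkl','rb'))
p=np.array([.5716,-.0889,-.0514])
for s0 in ([-.045,.004],[-.045,-.004]):
  P=cloud(s); g=cv2.cvtColor(s['color'],cv2.COLOR_RGB2GRAY)
  b=cv2.morphologyEx(g,cv2.MORPH_BLACKHAT,np.ones((9,9)))
  R=np.array([[np.cos(p[2]),-np.sin(p[2])],[np.sin(p[2]),np.cos(p[2])]])
  q=(P.reshape(-1,3)[:,:2]-p[:2])@R
  m=(b.reshape(-1)>45)&(abs(q[:,0]+.045)<.06)&(abs(q[:,1])<.05)
  k=q[m]
print(m.sum())
for lo,hi,ax in ((-.1,-.088,0),(-.005,.01,0)):
    z=(k[:,0]>lo)&(k[:,0]<hi)&(abs(k[:,1]-.0)<.02); print('x edge',np.median(k[z,0]),z.sum())
h=np.histogram(k[:,1],bins=np.arange(-.05,.051,.004)); print(h[0],np.round(h[1],3))
E
python3 spot.py
```

```text
524
x edge -0.0934602658840612 58
x edge 0.002398886905998754 53
[  1   0   0  55   2  31 140  11  10  12  12  13  15  13   9  12  12  11
 123  42   0   0   0   0   0] [-0.05  -0.046 -0.042 -0.038 -0.034 -0.03  -0.026 -0.022 -0.018 -0.014
 -0.01  -0.006 -0.002  0.002  0.006  0.01   0.014  0.018  0.022  0.026
  0.03   0.034  0.038  0.042  0.046  0.05 ]
```

```bash
python3 - <<'E'
from h import *
import pickle
p=np.array([.5716,-.0889,-.0514])
R=np.array([[np.cos(p[2]),-np.sin(p[2])],[np.sin(p[2]),np.cos(p[2])]])
for n in ('scene','side','w3.pkl'):
    s=snapshot(n) if n[0]=='s' else pickle.load(open(n,'rb'))
    P=cloud(s).reshape(-1,3); ok=np.isfinite(P[:,0]); 
    q=(P[:,:2]-p[:2])@R; g=s['color'].reshape(-1,3).max(1)
    for lo,hi in ((.135,.15),(.155,.172),(.172,.19)):
        m=ok&(q[:,0]>.05)&(q[:,0]<.2)&(abs(q[:,1])<.05)&(P[:,2]>lo)&(P[:,2]<hi)
        if m.sum()>4: print(n,lo,m.sum(),np.round(np.percentile(q[m],[2,50,98],axis=0),4).tolist(),np.round(np.median(P[m,2]),4), np.median(g[m]))
    if n!='w3.pkl':
        c=cv2.cvtColor(s['color'],cv2.COLOR_RGB2BGR)
        u=(150,160,90,80) if n=='scene' else (235,125,90,80)
        cv2.imwrite(f'pics/head_{n}.png',cv2.resize(c[u[1]:u[1]+u[3],u[0]:u[0]+u[2]],None,fx=6,fy=6,interpolation=cv2.INTER_CUBIC))
E
```

```text
scene 0.135 121 [[0.1081, -0.0156], [0.1416, 0.0134], [0.1606, 0.029]] 0.1392 212.0
scene 0.155 49 [[0.1075, -0.0004], [0.136, 0.0106], [0.1525, 0.0145]] 0.1636 27.0
scene 0.172 49 [[0.111, -0.0042], [0.1313, 0.0074], [0.1515, 0.0138]] 0.176 39.0
side 0.135 92 [[0.1003, -0.0154], [0.1197, 0.0139], [0.1547, 0.0265]] 0.1428 230.5
side 0.155 40 [[0.1055, -0.0045], [0.1206, 0.0087], [0.1495, 0.0118]] 0.163 16.0
side 0.172 41 [[0.1053, -0.003], [0.1274, 0.0053], [0.1486, 0.0109]] 0.1803 28.0
w3.pkl 0.135 903 [[0.0956, -0.0234], [0.1057, -0.0025], [0.1188, 0.0216]] 0.1411 200.0
w3.pkl 0.155 8 [[0.1048, -0.0044], [0.1053, -0.0002], [0.1056, 0.0065]] 0.1554 12.0
```

View pics/head_side.png

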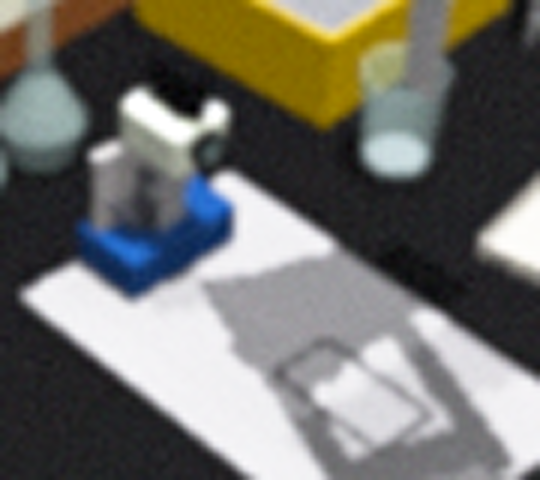

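Emit:
play_rows:
  steps:
    - {"x":0.044,"y":0.017,"z":0.01,"rx":0,"ry":0,"rz":0,"hand":0.05}
    - {"x":0.044,"y":0.017,"z":0.01,"rx":0,"ry":0,"rz":0,"hand":0.05}
    - {"x":0.044,"y":0.017,"z":0,"rx":0,"ry":0,"rz":0,"hand":0.05}
    - {"x":0.044,"y":0.017,"z":0,"rx":0,"ry":0,"rz":0,"hand":0.05}
    - {"x":0,"y":0,"z":-0.04,"rx":0,"ry":0,"rz":0,"hand":0.05}
    - {"x":0,"y":0,"z":0,"rx":0,"ry":0,"rz":0,"hand":0.05}
    - {"x":0,"y":0,"z":0,"rx":0,"ry":0,"rz":0,"hand":0.05}

```text
time: 16.15
tool_pos: [0.6977, -0.0973, 0.2098]
ee_rot: [-1.569, -0.0, 1.523]
wrist_force: [0.4, -0.9, 0.7]
width: 0.05
```

```bash
python3 w.py w5
```

```text
16.2 [ 0.6982 -0.0972  0.2116] [-1.573  0.     1.524] [-0.219  0.442  0.922 -0.     1.775 -1.742] [ 0.2 -0.5 -0. ] 0.0501902840356669
```

View pics/w5.png

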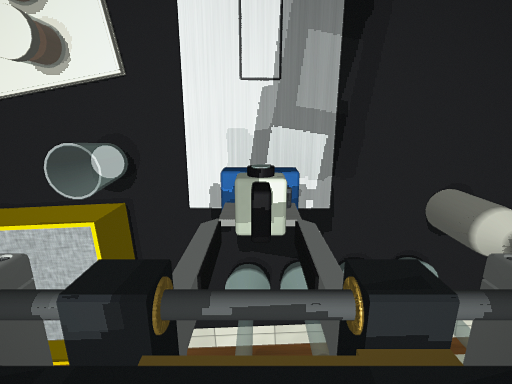

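The plate, at column 262, lies between the fingers. Going down.

Emit:
play_rows:
  steps:
    - {"x":0,"y":0.001,"z":-0.03,"rx":0,"ry":0,"rz":0,"hand":0.05}
    - {"x":0,"y":0,"z":-0.02,"rx":0,"ry":0,"rz":0,"hand":0.05}
    - {"x":0,"y":0,"z":-0.01,"rx":0,"ry":0,"rz":0,"hand":0.05}
    - {"x":0,"y":0,"z":0,"rx":0,"ry":0,"rz":0,"hand":0.05}
    - {"x":0,"y":0,"z":0,"rx":0,"ry":0,"rz":0,"hand":0.0}
    - {"x":0,"y":0,"z":0,"rx":0,"ry":0,"rz":0,"hand":0.0}
    - {"x":0,"y":0,"z":0,"rx":0,"ry":0,"rz":0,"hand":0.0}
    - {"x":0,"y":0,"z":0,"rx":0,"ry":0,"rz":0,"hand":0.0}

```text
time: 17.2
tool_pos: [0.6983, -0.0949, 0.1505]
ee_rot: [-1.571, -0.0, 1.525]
wrist_force: [0.7, 0.7, 1.7]
width: 0.016
```

Emit:
play_rows:
  steps:
    - {"x":0,"y":0,"z":0.015,"rx":0,"ry":0,"rz":0,"hand":0.0}
    - {"x":0,"y":0,"z":0.015,"rx":0,"ry":0,"rz":0,"hand":0.0}
    - {"x":0,"y":0,"z":0.015,"rx":0,"ry":0,"rz":0,"hand":0.0}
    - {"x":0,"y":0,"z":0.01,"rx":0,"ry":0,"rz":0,"hand":0.0}
    - {"x":0,"y":0,"z":0.004,"rx":0,"ry":0,"rz":0,"hand":0.0}
    - {"x":0,"y":0,"z":0,"rx":0,"ry":0,"rz":0,"hand":0.0}
    - {"x":0,"y":0,"z":0,"rx":0,"ry":0,"rz":0,"hand":0.0}

```text
time: 18.08
tool_pos: [0.6982, -0.0949, 0.2087]
ee_rot: [-1.571, -0.0, 1.525]
wrist_force: [2.1, -0.6, -3.7]
width: 0.0161
```

Emit:
play_rows:
  steps:
    - {"x":0,"y":0,"z":-0.006,"rx":0,"ry":0,"rz":0,"hand":0.0}
    - {"x":0,"y":0,"z":-0.003,"rx":0,"ry":0,"rz":0,"hand":0.0}
    - {"x":0,"y":0,"z":-0.002,"rx":0,"ry":0,"rz":0,"hand":0.0}
    - {"x":0,"y":0,"z":0,"rx":0,"ry":0,"rz":0,"hand":0.0}
    - {"x":0,"y":0,"z":0,"rx":0,"ry":0,"rz":0,"hand":0.0}

```text
time: 18.7
tool_pos: [0.6982, -0.0949, 0.1984]
ee_rot: [-1.571, -0.0, 1.525]
wrist_force: [1.8, 1.1, -1.5]
width: 0.0157
```

Emit:
play_rows:
  steps:
    - {"x":0,"y":0,"z":-0.001,"rx":0,"ry":0,"rz":0,"hand":0.05}
    - {"x":0,"y":0,"z":0,"rx":0,"ry":0,"rz":0,"hand":0.05}
    - {"x":0,"y":0,"z":0.03,"rx":0,"ry":0,"rz":0,"hand":0.05}
    - {"x":0,"y":0,"z":0.05,"rx":0,"ry":0,"rz":0,"hand":0.05}
    - {"x":-0.04,"y":0.03,"z":0.04,"rx":0,"ry":0,"rz":0.1,"hand":0.05}
    - {"x":-0.045,"y":0.04,"z":0,"rx":0,"ry":0,"rz":0.1,"hand":0.05}
    - {"x":-0.045,"y":0.04,"z":0,"rx":0,"ry":0,"rz":0.1,"hand":0.05}
    - {"x":-0.045,"y":0.04,"z":0,"rx":0,"ry":0,"rz":0.1,"hand":0.02}

```text
time: 19.7
tool_pos: [0.5222, 0.0552, 0.3168]
ee_rot: [-1.571, 0.0, 1.928]
wrist_force: [0.2, 0.4, 0.7]
width: 0.0431
```

```bash
python3 - <<'E'
from h import *
p=np.array([.5716,-.0889,-.0514])
R=np.array([[np.cos(p[2]),-np.sin(p[2])],[np.sin(p[2]),np.cos(p[2])]])
for n in ('scene','side'):
    s=snapshot(n)
    P=cloud(s).reshape(-1,3); ok=np.isfinite(P[:,0]); q=(P[:,:2]-p[:2])@R
    m=ok&(q[:,0]>.07)&(q[:,0]<.17)&(abs(q[:,1]-.004)<.025)&(P[:,2]>.1)
    g=s['color'].reshape(-1,3).min(1)
    print(n,P[m,2].max(), np.percentile(P[m&(g>150),2],[5,50,95]))
E
```

```text
scene 0.22860631327775027 [0.17931322 0.18619342 0.19135099]
side 0.20128022826092218 [0.16893174 0.18839876 0.19279735]
```

Emit:
play_rows:
  steps:
    - {"x":-0.013,"y":0.055,"z":0,"rx":0,"ry":0,"rz":0.05,"hand":0.02}
    - {"x":-0.013,"y":0.055,"z":0,"rx":0,"ry":0,"rz":0.05,"hand":0.02}
    - {"x":-0.013,"y":0.055,"z":0,"rx":0,"ry":0,"rz":0.05,"hand":0.02}
    - {"x":-0.01,"y":0.055,"z":0,"rx":0,"ry":0,"rz":0.04,"hand":0.02}
    - {"x":0,"y":0,"z":0,"rx":0,"ry":0,"rz":0,"hand":0.0}
    - {"x":0,"y":0,"z":0,"rx":0,"ry":0,"rz":0,"hand":0.0}

```text
time: 20.55
tool_pos: [0.4757, 0.2736, 0.3162]
ee_rot: [-1.57, 0.001, 2.114]
wrist_force: [-0.2, 0.5, -0.6]
width: 0.0033
```

```bash
python3 w.py w6
```

```text
20.6 [0.4758 0.2731 0.3163] [-1.571e+00  1.000e-03  2.113e+00] [ 4.180e-01  9.000e-02  1.150e+00 -1.000e-03  1.902e+00 -1.695e+00] [-0.2  0.1  0.2] 0.001480610920776843
```

View pics/w6.png

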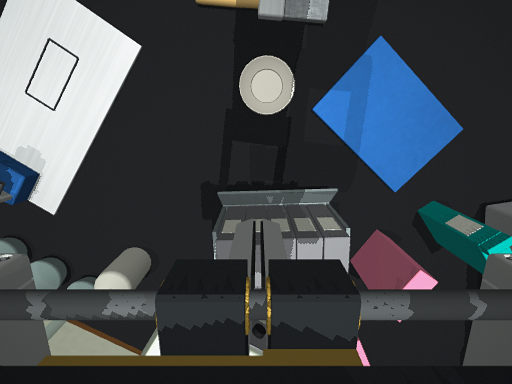

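Emit:
play_rows:
  steps:
    - {"x":0.042,"y":0.026,"z":0.01,"rx":0,"ry":0,"rz":0,"hand":0.0}
    - {"x":0.042,"y":0.026,"z":0.01,"rx":0,"ry":0,"rz":0,"hand":0.0}
    - {"x":0,"y":0,"z":0,"rx":0,"ry":0,"rz":0,"hand":0.0}
    - {"x":0,"y":0,"z":0,"rx":0,"ry":0,"rz":0,"hand":0.0}

```text
time: 21.1
tool_pos: [0.5595, 0.3246, 0.3359]
ee_rot: [-1.57, 0.0, 2.113]
wrist_force: [-0.0, -0.0, -0.8]
width: 0.0003
```

```bash
python3 w.py w7
```

```text
21.15 [0.559  0.3248 0.337 ] [-1.571  0.     2.113] [ 0.439  0.331  0.822 -0.     1.987 -1.674] [-1.   0.4 -0.7] 0.0004957748462936634
```

View pics/w7.png

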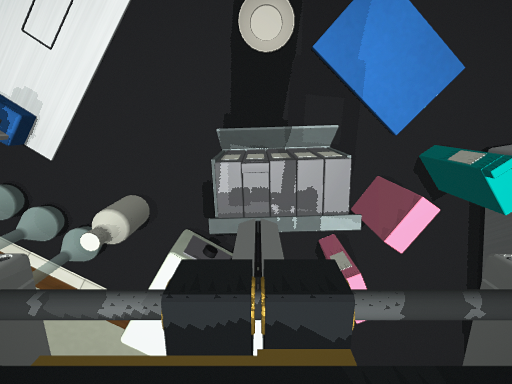

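```bash
python3 - <<'E'
from ref import *
import pickle
s=pickle.load(open('w7.pkl','rb'))
P=cloud(s).reshape(-1,3)
P=P[np.isfinite(P[:,0])]
yaw=.545
m=(P[:,0]>.4)&(P[:,0]<.7)&(P[:,1]>.2)&(P[:,1]<.5)
P=P[m]
f=P[(P[:,2]>.179)&(P[:,2]<.186)]
t=P[(P[:,2]>.156)&(P[:,2]<.165)]
l=P[(P[:,2]>.172)&(P[:,2]<.1785)]
def show(n,p,o,yaw):
    R=np.array([[np.cos(yaw),-np.sin(yaw)],[np.sin(yaw),np.cos(yaw)]])
    q=(p[:,:2]-o)@R
    print(n,len(p),np.round(np.percentile(q,[1,5,50,95,99],axis=0),4).tolist(),np.median(p[:,2]))
for n,p in (('flange',f),('tops',t),('lip',l)):
    print(n,cv2.minAreaRect(p[:,:2].astype(np.float32)))
fr=refine(s,[((.028,-.09,.182),(.028,.09,.182)),((-.04,-.088,.16),(-.04,-.055,.16)),((-.04,-.015,.16),(-.04,.088,.16)),((-.038,.0875,.16),(.02,.0875,.16)),((-.038,-.0875,.16),(.02,-.0875,.16))],[.5577,.36,.547],win=4)
print(fr)
for a in (fr[0],):
  for n,p in (('flange',f),('tops',t),('lip',l)): show(n,p,a[:2],a[2])
cv2.imwrite('pics/w7c.png',cv2.resize(cv2.cvtColor(s['color'],cv2.COLOR_RGB2BGR)[115:240,200:370],None,fx=4.5,fy=4.5,interpolation=cv2.INTER_CUBIC))
E
```

```text
flange ((0.5879680514335632, 0.38073694705963135), (0.020598161965608597, 0.19200974702835083), 32.80973434448242)
tops ((0.5542492866516113, 0.35907062888145447), (0.07547099143266678, 0.17422673106193542), 32.74595260620117)
lip ((0.5454362630844116, 0.3664664030075073), (0.06861955672502518, 0.14376582205295563), 32.79140853881836)
(array([0.55723157, 0.3583884 , 0.57544555]), np.float64(0.7452790615267136), np.float64(0.955))
flange 1901 [[0.028, -0.0923], [0.0284, -0.0861], [0.0366, 0.0203], [0.0468, 0.0898], [0.0477, 0.0961]] 0.18215631192229514
tops 7046 [[-0.0394, -0.0829], [-0.0363, -0.0763], [-0.0027, 0.0053], [0.0308, 0.0802], [0.0338, 0.0867]] 0.16015367891434615
lip 297 [[-0.0398, -0.0538], [-0.0395, -0.0484], [-0.034, -0.0324], [0.0282, -0.0167], [0.0287, 0.0737]] 0.1761046483857367
```

View pics/w7c.png

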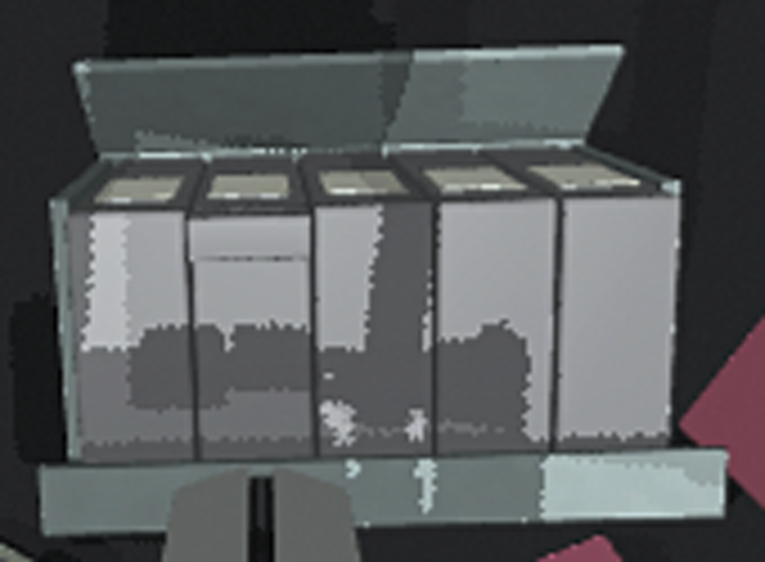

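Emit:
play_rows:
  steps:
    - {"x":0.004,"y":-0.004,"z":-0.05,"rx":0,"ry":0,"rz":0.03,"hand":0.0}
    - {"x":0,"y":0,"z":-0.05,"rx":0,"ry":0,"rz":0,"hand":0.0}
    - {"x":0,"y":0,"z":-0.04,"rx":0,"ry":0,"rz":0,"hand":0.0}
    - {"x":0,"y":0,"z":0,"rx":0,"ry":0,"rz":0,"hand":0.0}
    - {"x":0,"y":0,"z":0,"rx":0,"ry":0,"rz":0,"hand":0.0}

```text
time: 21.78
tool_pos: [0.5635, 0.3222, 0.1997]
ee_rot: [-1.575, 0.001, 2.145]
wrist_force: [-0.0, -0.6, 1.1]
width: 0.0003
```

```bash
python3 w.py w8
```

```text
21.825 [0.564  0.3225 0.2004] [-1.577e+00  1.000e-03  2.145e+00] [ 0.432  0.308  1.122  0.     1.705 -1.713] [-0.  -0.7  0.9] 0.0002695988516299155
```

View pics/w8.png

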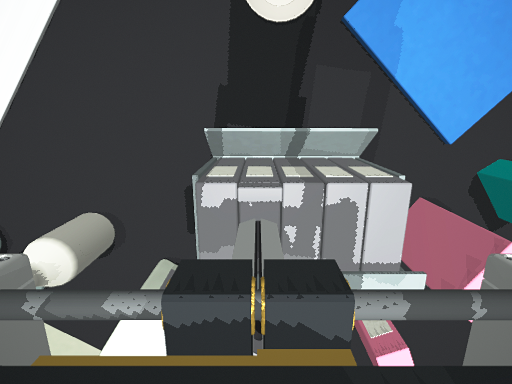

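Emit:
play_rows:
  steps:
    - {"x":0,"y":-0.001,"z":-0.02,"rx":0,"ry":0,"rz":0,"hand":0.0}
    - {"x":0,"y":0,"z":-0.014,"rx":0,"ry":0,"rz":0,"hand":0.0}
    - {"x":0,"y":0,"z":0,"rx":0,"ry":0,"rz":0,"hand":0.0}
    - {"x":0,"y":0,"z":0,"rx":0,"ry":0,"rz":0,"hand":0.0}

```text
time: 22.32
tool_pos: [0.5635, 0.3215, 0.1633]
ee_rot: [-1.572, 0.0, 2.145]
wrist_force: [-0.8, 0.3, -0.2]
width: 0.0005
```

```bash
cat > arc.py <<'E'
import numpy as np
O=np.array([.5572,.3584]);y=.5735;c,s=np.cos(y),np.sin(y)
def W(x,yy,z): return np.array([O[0]+x*c-yy*s,O[1]+x*s+yy*c,z])
def L(X): 
    d=np.array(X[:2])-O; return np.array([d[0]*c+d[1]*s,-d[0]*s+d[1]*c,X[2]])
def pt(a,h,t,yy=-.035): return W(-.040+a*np.cos(t)-h*np.sin(t),yy,.010+h*np.cos(t)+a*np.sin(t))
E
python3 - <<'E'
from arc import *
print(L([.5635,.3215,.1633]))
prev=np.array([.5635,.3215,.1633])
for t in np.concatenate([[0],np.arange(.06,.61,.06)]):
    p=pt(.020,.154,t); print(round(t,2),np.round(p,4),np.round((p-prev)*1000,1)); prev=p
print(.06*s,-.06*c)
E
```

```text
[-0.01472899 -0.03441449  0.1633    ]
0.0 [0.5594 0.3181 0.164 ] [-4.1 -3.4  0.7]
0.06 [0.5516 0.3131 0.1649] [-7.8 -5.   0.9]
0.12 [0.5438 0.3081 0.1653] [-7.8 -5.1  0.4]
0.18 [0.536  0.303  0.1651] [-7.8 -5.1 -0.2]
0.24 [0.5282 0.298  0.1643] [-7.8 -5.  -0.8]
0.3 [0.5204 0.293  0.163 ] [-7.7 -5.  -1.3]
0.36 [0.5127 0.288  0.1612] [-7.7 -5.  -1.9]
0.42 [0.5052 0.2831 0.1588] [-7.6 -4.9 -2.4]
0.48 [0.4978 0.2783 0.1558] [-7.4 -4.8 -2.9]
0.54 [0.4905 0.2736 0.1524] [-7.3 -4.7 -3.5]
0.6 [0.4834 0.2691 0.1484] [-7.1 -4.6 -4. ]
0.03255452345328194 -0.050400426612576564
```

Emit:
play_rows:
  steps:
    - {"x":-0.004,"y":-0.003,"z":0.001,"rx":0,"ry":0,"rz":0,"hand":0.0}
    - {"x":-0.004,"y":-0.0025,"z":0.0005,"rx":0.0163,"ry":-0.0252,"rz":0,"hand":0.0}
    - {"x":-0.004,"y":-0.0025,"z":0.0004,"rx":0.0163,"ry":-0.0252,"rz":0,"hand":0.0}
    - {"x":-0.0078,"y":-0.005,"z":0.0004,"rx":0.0326,"ry":-0.0504,"rz":0,"hand":0.0}
    - {"x":0,"y":0,"z":0,"rx":0,"ry":0,"rz":0,"hand":0.0}
    - {"x":0,"y":0,"z":0,"rx":0,"ry":0,"rz":0,"hand":0.0}

```text
time: 23.08
tool_pos: [0.5439, 0.3086, 0.1655]
ee_rot: [-1.692, 0.0, 2.145]
wrist_force: [0.4, -0.2, 0.5]
width: 0.0002
```

```bash
python3 w.py w9; python3 -c "
from arc import *; from h import *
print(L(robot.get_obs()['tool_pos']), L(pt(.02,.154,.12)))"
```

```text
23.125 [0.5441 0.3087 0.1654] [-1.692  0.     2.145] [ 0.415  0.173  1.36   0.019  1.489 -1.731] [1.1 0.2 0.7] 0.0003793302017980793
[-0.03794247 -0.03463145  0.16535249] [-0.03857951 -0.035       0.16528677]
```

View pics/w9.png

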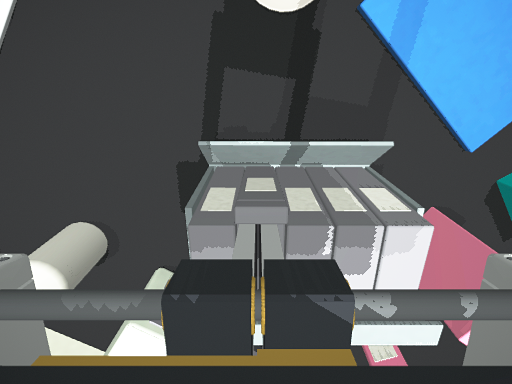

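The reference cassette is tipping on its own (lip at (262,215)) and its neighbours are staying put. I'll carry on along the arc.

Emit:
play_rows:
  steps:
    - {"x":-0.0078,"y":-0.0051,"z":-0.0002,"rx":0.0326,"ry":-0.0504,"rz":0,"hand":0.0}
    - {"x":-0.0078,"y":-0.005,"z":-0.0008,"rx":0.0326,"ry":-0.0504,"rz":0,"hand":0.0}
    - {"x":-0.0077,"y":-0.005,"z":-0.0013,"rx":0.0326,"ry":-0.0504,"rz":0,"hand":0.0}
    - {"x":-0.0077,"y":-0.005,"z":-0.0019,"rx":0.0326,"ry":-0.0504,"rz":0,"hand":0.0}
    - {"x":-0.0076,"y":-0.0049,"z":-0.0024,"rx":0.0326,"ry":-0.0504,"rz":0,"hand":0.0}
    - {"x":-0.0074,"y":-0.0048,"z":-0.0029,"rx":0.0326,"ry":-0.0504,"rz":0,"hand":0.0}
    - {"x":-0.0073,"y":-0.0047,"z":-0.0035,"rx":0.0326,"ry":-0.0504,"rz":0,"hand":0.0}
    - {"x":-0.0071,"y":-0.0046,"z":-0.004,"rx":0.0326,"ry":-0.0504,"rz":0,"hand":0.0}

```text
time: 24.12
tool_pos: [0.4832, 0.2693, 0.1478]
ee_rot: [-2.173, 0.0, 2.145]
wrist_force: [-0.2, 0.1, 0.5]
width: 0.0002
```

Emit:
play_rows:
  steps:
    - {"x":0,"y":0,"z":0,"rx":0,"ry":0,"rz":0,"hand":0.0}
    - {"x":0,"y":0,"z":0,"rx":0,"ry":0,"rz":0,"hand":0.0}
    - {"x":0,"y":0,"z":0,"rx":0,"ry":0,"rz":0,"hand":0.0}

```text
time: 24.5
tool_pos: [0.484, 0.2697, 0.1487]
ee_rot: [-2.172, 0.0, 2.145]
wrist_force: [-0.6, -0.0, 0.5]
width: 0.0006
```

```bash
python3 w.py w10; python3 -c "
from arc import *; from h import *
shot('side','s10')
print(L(robot.get_obs()['tool_pos']), L(pt(.02,.154,.60)))"
```

```text
24.55 [0.4838 0.2697 0.1484] [-2.172  0.     2.145] [ 0.312 -0.312  1.967  0.186  0.91  -1.904] [-0.4 -0.5 -0. ] 0.0005816609115116446
[-0.1099606  -0.03466236  0.14817755] [-0.11044823 -0.035       0.14839453]
```

View pics/w10.png

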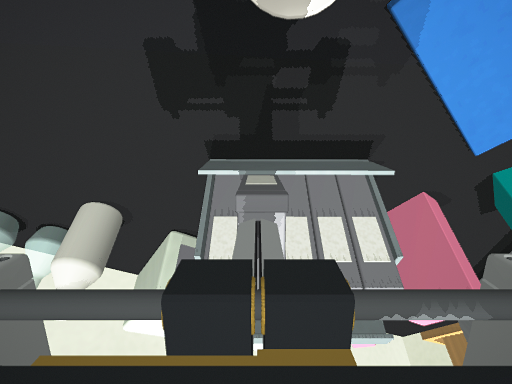

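View pics/s10.png

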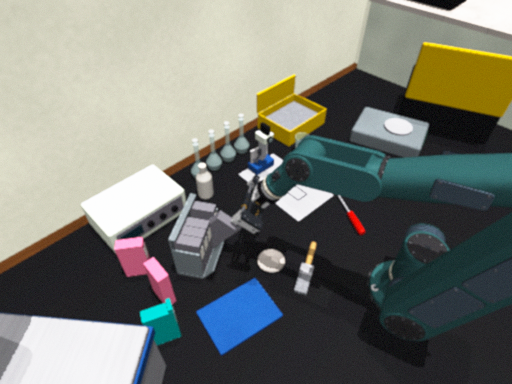

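```bash
python3 -c "
from arc import *
c0=np.array([.4838,.2697,.1484])
for a,h in ((.03,.215),(.036,.20),(.036,.086)):
    print(a,h,pt(a,h,.65),pt(a,h,.65)-c0)
print(.05*s,-.05*c)"
```

```text
0.03 0.215 [0.45335375 0.24965756 0.19931361] [-0.03044625 -0.02004244  0.05091361]
0.036 0.2 [0.46499146 0.25717456 0.19100347] [-0.01880854 -0.01252544  0.04260347]
0.036 0.086 [0.5229446  0.29460752 0.10024992] [ 0.0391446   0.02490752 -0.04815008]
0.02712876954440162 -0.042000355510480473
```

Emit:
play_rows:
  steps:
    - {"x":-0.012,"y":-0.0077,"z":0.0207,"rx":0,"ry":0,"rz":0,"hand":0.0}
    - {"x":-0.012,"y":-0.0077,"z":0.0207,"rx":0,"ry":0,"rz":0,"hand":0.0}
    - {"x":-0.0065,"y":-0.0047,"z":0.0095,"rx":0.0271,"ry":-0.042,"rz":0,"hand":0.07}
    - {"x":0,"y":0,"z":0,"rx":0,"ry":0,"rz":0,"hand":0.07}
    - {"x":0,"y":0,"z":0,"rx":0,"ry":0,"rz":0,"hand":0.07}
    - {"x":0,"y":0,"z":0,"rx":0,"ry":0,"rz":0,"hand":0.07}

```text
time: 25.35
tool_pos: [0.4525, 0.2493, 0.1977]
ee_rot: [-2.219, -0.0, 2.145]
wrist_force: [0.5, 0.4, 0.0]
width: 0.037
```

```bash
python3 w.py w11; python3 - <<'E'
from arc import *; from h import *; import pickle
s=pickle.load(open('w11.pkl','rb')); P=cloud(s)
q=np.stack([*( (P[...,:2]-O)@np.array([[c,-s_],[s_,c]]) ).transpose(2,0,1),P[...,2]],-1) if (s_:=np.sin(y)) else 0
print('tcp',L(robot.get_obs()['tool_pos']),L(pt(.03,.215,.65)))
# cassette-coordinates for theta
m=np.isfinite(q[...,0])&(abs(q[...,1]+.035)<.03)&(q[...,0]<-.045)&(q[...,0]>-.16)&(q[...,2]>.06)
Q=q[m]
for t in (.6,.65,.7):
    dx=Q[:,0]+.04;dz=Q[:,2]-.01
    a=dx*np.cos(t)+dz*np.sin(t);h=-dx*np.sin(t)+dz*np.cos(t)
    ft=(abs(h-.15)<.006)&(a>.02)&(a<.07)&(abs(Q[:,1]+.035)<.012)
    fr=(abs(a)<.006)&(h>.02)&(h<.14)
    print(t,ft.sum(),fr.sum(), 'top slope',np.polyfit(a[ft],h[ft],1) if ft.sum()>9 else '', 'front slope',np.polyfit(h[fr],a[fr],1) if fr.sum()>9 else '')
    tp=(h>.145)&(h<.17); print('  y range top',np.percentile(Q[tp,1],[1,50,99]) if tp.any() else '', 'a range', np.percentile(a[tp],[1,99]),'hmax',np.percentile(h[tp],99))
E
```

```text
25.4 [0.4525 0.2493 0.1977] [-2.219 -0.     2.145] [ 0.268 -0.471  1.992  0.218  1.006 -1.936] [0.4 1.1 0.5] 0.040882855194203926
tcp [-0.147178   -0.03483449  0.1976779 ] [-0.14623256 -0.035       0.19931361]
0.6 1311 331 top slope [0.06678856 0.14768139] front slope [-0.06304732  0.00250276]
  y range top [-0.04926352 -0.03281889 -0.01625692] a range [-0.00752514  0.07179102] hmax 0.1646523546327804
0.65 1328 346 top slope [0.01617909 0.14740929] front slope [-0.01293829  0.00249583]
  y range top [-0.04926341 -0.0328201  -0.0162617 ] a range [0.00046245 0.07934279] hmax 0.16452578707736046
0.7 1264 126 top slope [-0.03171706  0.14738187] front slope [0.02172249 0.00367185]
  y range top [-0.04892829 -0.03286497 -0.01639864] a range [0.00817421 0.08348547] hmax 0.164126219383575
```

View pics/w11.png

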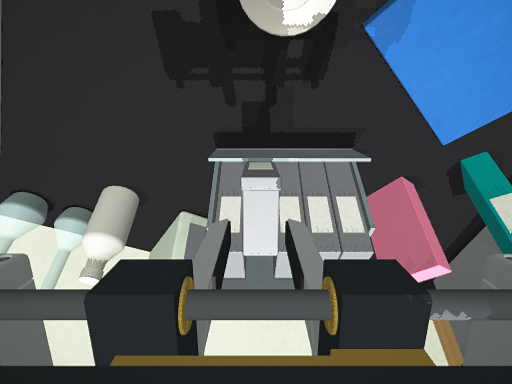

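Emit:
play_rows:
  steps:
    - {"x":0.008,"y":0.006,"z":-0.01,"rx":0.006,"ry":-0.009,"rz":0,"hand":0.07}
    - {"x":0,"y":0,"z":0,"rx":0,"ry":0,"rz":0,"hand":0.07}
    - {"x":0,"y":0,"z":0,"rx":0,"ry":0,"rz":0,"hand":0.07}
    - {"x":0,"y":0,"z":0,"rx":0,"ry":0,"rz":0,"hand":0.07}

```text
time: 25.9
tool_pos: [0.4605, 0.2551, 0.1889]
ee_rot: [-2.232, 0.0, 2.145]
wrist_force: [-0.5, 1.0, 0.2]
width: 0.0699
```

Emit:
play_rows:
  steps:
    - {"x":0.02,"y":0.013,"z":-0.028,"rx":0,"ry":0,"rz":0,"hand":0.07}
    - {"x":0.02,"y":0.013,"z":-0.028,"rx":0,"ry":0,"rz":0,"hand":0.07}
    - {"x":0.011,"y":0.007,"z":-0.016,"rx":0,"ry":0,"rz":0,"hand":0.07}
    - {"x":0,"y":0,"z":0,"rx":0,"ry":0,"rz":0,"hand":0.07}
    - {"x":0,"y":0,"z":0,"rx":0,"ry":0,"rz":0,"hand":0.07}

```text
time: 26.52
tool_pos: [0.5117, 0.2882, 0.1176]
ee_rot: [-2.233, 0.0, 2.145]
wrist_force: [-0.5, -0.2, 0.4]
width: 0.0696
```

```bash
python3 w.py w12;  python3 -c "
from arc import *; from h import *
print(L(robot.get_obs()['tool_pos']), L(pt(.036,.086,.66)))"
```

```text
26.575 [0.5118 0.2881 0.118 ] [-2.234  0.     2.145] [ 0.325 -0.232  1.997  0.226  0.741 -1.937] [0.9 0.5 0.4] 0.06980835969728745
[-0.07627327 -0.03438058  0.1179972 ] [-0.06428833 -0.035       0.10001154]
```

View pics/w12.png

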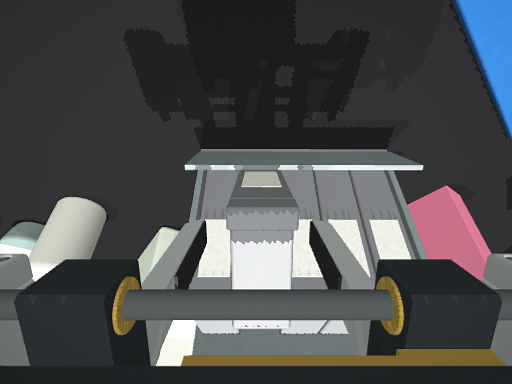

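Emit:
play_rows:
  steps:
    - {"x":0.005,"y":0.004,"z":-0.008,"rx":0,"ry":0,"rz":0,"hand":0.07}
    - {"x":0.004,"y":0.003,"z":-0.007,"rx":0,"ry":0,"rz":0,"hand":0.07}
    - {"x":0,"y":0,"z":0,"rx":0,"ry":0,"rz":0,"hand":0.07}
    - {"x":0,"y":0,"z":0,"rx":0,"ry":0,"rz":0,"hand":0.02}
    - {"x":0,"y":0,"z":0,"rx":0,"ry":0,"rz":0,"hand":0.02}
    - {"x":0,"y":0,"z":0,"rx":0,"ry":0,"rz":0,"hand":0.02}
    - {"x":0,"y":0,"z":0,"rx":0,"ry":0,"rz":0,"hand":0.02}

```text
time: 27.45
tool_pos: [0.5204, 0.2952, 0.1016]
ee_rot: [-2.232, 0.0, 2.145]
wrist_force: [-0.2, -1.9, 0.3]
width: 0.0337
```

Emit:
play_rows:
  steps:
    - {"x":-0.006,"y":-0.0038,"z":0.0095,"rx":0,"ry":0,"rz":0,"hand":0.02}
    - {"x":-0.01,"y":-0.0065,"z":0.0158,"rx":0,"ry":0,"rz":0,"hand":0.02}
    - {"x":-0.01,"y":-0.0065,"z":0.0158,"rx":0,"ry":0,"rz":0,"hand":0.02}
    - {"x":-0.01,"y":-0.0065,"z":0.0158,"rx":0,"ry":0,"rz":0,"hand":0.02}
    - {"x":-0.01,"y":-0.0065,"z":0.0158,"rx":0,"ry":0,"rz":0,"hand":0.02}
    - {"x":-0.01,"y":-0.0065,"z":0.0158,"rx":0,"ry":0,"rz":0,"hand":0.02}
    - {"x":-0.01,"y":-0.0065,"z":0.0158,"rx":0,"ry":0,"rz":0,"hand":0.02}
    - {"x":-0.01,"y":-0.0065,"z":0.0158,"rx":0,"ry":0,"rz":0,"hand":0.02}

```text
time: 28.45
tool_pos: [0.4424, 0.245, 0.2196]
ee_rot: [-2.227, -0.001, 2.145]
wrist_force: [0.4, 0.3, -3.2]
width: 0.0338
```

```bash
python3 w.py w13; python3 -c "
from h import *
shot('side','s13');shot('scene','c13')"
```

```text
28.5 [0.443 0.245 0.223] [-2.232e+00  1.000e-03  2.145e+00] [ 0.26  -0.516  1.973  0.219  1.059 -1.932] [ 0.6  0.9 -1.4] 0.03387501055885695
```

View pics/w13.png

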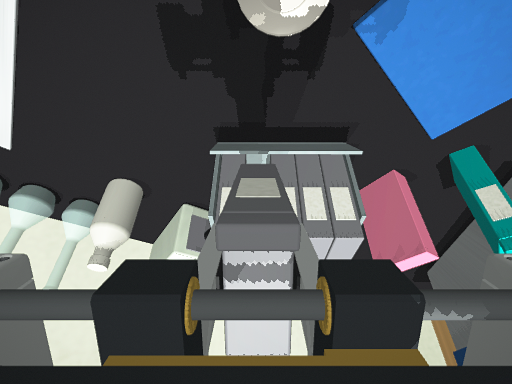

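View pics/s13.png

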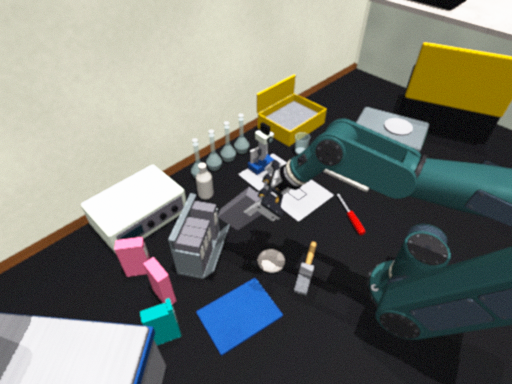

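Emit:
play_rows:
  steps:
    - {"x":-0.005,"y":-0.003,"z":0.015,"rx":-0.0597,"ry":0.0924,"rz":0,"hand":0.02}
    - {"x":0,"y":0,"z":0.015,"rx":-0.0597,"ry":0.0924,"rz":0,"hand":0.02}
    - {"x":0,"y":0,"z":0.015,"rx":-0.0597,"ry":0.0924,"rz":0,"hand":0.02}
    - {"x":0,"y":0,"z":0,"rx":-0.0597,"ry":0.0924,"rz":0,"hand":0.02}
    - {"x":0,"y":0,"z":0,"rx":-0.0597,"ry":0.0924,"rz":0,"hand":0.02}
    - {"x":0,"y":0,"z":0,"rx":-0.0597,"ry":0.0924,"rz":0,"hand":0.02}
    - {"x":0,"y":0,"z":0,"rx":0,"ry":0,"rz":0,"hand":0.02}
    - {"x":0,"y":0,"z":0,"rx":0,"ry":0,"rz":0,"hand":0.02}

```text
time: 29.6
tool_pos: [0.4391, 0.2429, 0.2654]
ee_rot: [-1.571, -0.001, 2.145]
wrist_force: [0.7, 0.4, -4.2]
width: 0.0337
```

```bash
python3 lp.py w14
```

```text
29.65 [0.4389 0.2427 0.266 ] [-1.572e+00 -1.000e-03  2.145e+00] [-0.  -0.  -3.3] 0.03372816433367304
sc (array([ 0.4194, -0.408 ]), array([0.0454, 0.0499]), 0.0561)
sc (array([ 0.4563, -0.3589]), array([0.0536, 0.0509]), 0.0562)
sc (array([ 0.5277, -0.3453]), array([0.0503, 0.0472]), 0.0567)
sc (array([ 0.6644, -0.3134]), array([0.0436, 0.0319]), 0.0612)
```

View pics/w14.png

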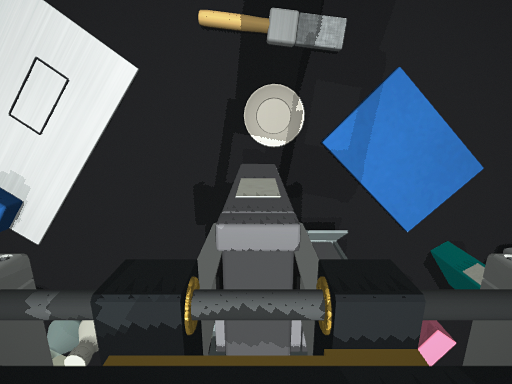

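```bash
cat > cas.py <<'E'
from h import *; import pickle,sys
s=pickle.load(open(sys.argv[1]+'.pkl','rb')); P=cloud(s).reshape(-1,3); P=P[np.isfinite(P[:,0])]
o=robot.get_obs(); t=o['tool_pos']; y=o['ee_rot'][2]
d=P-t; lat=d[:,0]*np.cos(y)+d[:,1]*np.sin(y); f=-d[:,0]*np.sin(y)+d[:,1]*np.cos(y); z=d[:,2]
m=(abs(lat)<.015)&(f>.02)&(f<.06)&(z>-.09)&(z<.05)
print('front n',m.sum(),'f=a*z+b',np.polyfit(z[m],f[m],1),'z',np.percentile(z[m],[1,99]))
m=(abs(lat)<.015)&(f>-.05)&(f<.05)&(z>.06)&(z<.1)
print('lip f',np.percentile(f[m],[2,98]) if m.any() else '',np.percentile(z[m],[2,50,98]) if m.any() else '')
m2=m&(f<.015); 
if m2.sum()>10: print('top fit',np.polyfit(f[m2],z[m2],1), m2.sum())
# lateral edges of front face
m=(abs(lat)<.03)&(f>.025)&(f<.05)&(z>-.06)&(z<-.01)
print('lat',np.percentile(lat[m],[1,99]))
E
python3 cas.py w14
```

```text
front n 1979 f=a*z+b [0.00841898 0.03333978] z [-0.08502955  0.04945301]
lip f [-0.03054205  0.03392991] [0.06010179 0.07423673 0.07569284]
top fit [-0.00044304  0.06021508] 153
lat [-0.01625697  0.01573107]
```

Emit:
play_rows:
  steps:
    - {"x":0.01,"y":-0.041,"z":0,"rx":0,"ry":0,"rz":-0.0782,"hand":0.02}
    - {"x":0.01,"y":-0.041,"z":0,"rx":0,"ry":0,"rz":-0.0782,"hand":0.02}
    - {"x":0.01,"y":-0.041,"z":0,"rx":0,"ry":0,"rz":-0.0782,"hand":0.02}
    - {"x":0.01,"y":-0.041,"z":0,"rx":0,"ry":0,"rz":-0.0782,"hand":0.02}
    - {"x":0.01,"y":-0.041,"z":0,"rx":0,"ry":0,"rz":-0.0782,"hand":0.02}
    - {"x":0.01,"y":-0.041,"z":0,"rx":0,"ry":0,"rz":-0.0782,"hand":0.02}
    - {"x":0.01,"y":-0.041,"z":0,"rx":0,"ry":0,"rz":-0.0782,"hand":0.02}
    - {"x":0.01,"y":-0.042,"z":0,"rx":0,"ry":0,"rz":-0.0782,"hand":0.02}

```text
time: 30.7
tool_pos: [0.5189, -0.0875, 0.2674]
ee_rot: [-1.575, -0.0, 1.516]
wrist_force: [0.3, 0.1, -3.3]
width: 0.0338
```

Emit:
play_rows:
  steps:
    - {"x":0,"y":0,"z":-0.04,"rx":0,"ry":0,"rz":0,"hand":0.02}
    - {"x":0,"y":0,"z":-0.04,"rx":0,"ry":0,"rz":0,"hand":0.02}
    - {"x":0,"y":0,"z":-0.03,"rx":0,"ry":0,"rz":0,"hand":0.02}
    - {"x":0,"y":0,"z":0,"rx":0,"ry":0,"rz":0,"hand":0.02}
    - {"x":0,"y":0,"z":0,"rx":0,"ry":0,"rz":0,"hand":0.02}
    - {"x":0,"y":0,"z":0,"rx":0,"ry":0,"rz":0,"hand":0.02}

```text
time: 31.45
tool_pos: [0.5205, -0.0865, 0.1591]
ee_rot: [-1.576, 0.001, 1.519]
wrist_force: [0.1, 0.7, -3.3]
width: 0.0342
```

```bash
python3 w.py w15; python3 cas.py w15
```

```text
31.5 [ 0.5204 -0.0864  0.1587] [-1.576  0.     1.519] [-2.730e-01  4.700e-02  1.506e+00  1.000e-03  1.584e+00 -1.792e+00] [ 0.   0.1 -3.6] 0.033953001376168614
front n 1927 f=a*z+b [0.01410612 0.03349505] z [-0.08385065  0.04944109]
lip f [-0.04174114  0.03438788] [0.06006044 0.06135074 0.07687959]
top fit [-0.00749776  0.06063816] 3634
lat [-0.01620202  0.01573009]
```

View pics/w15.png

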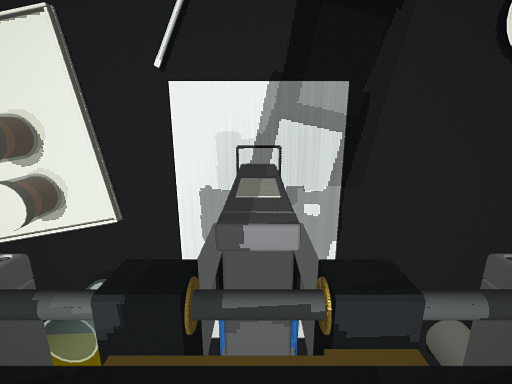

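Emit:
play_rows:
  steps:
    - {"x":-0.001,"y":0,"z":-0.03,"rx":0,"ry":0,"rz":0,"hand":0.02}
    - {"x":0,"y":0,"z":-0.02,"rx":0,"ry":0,"rz":0,"hand":0.02}
    - {"x":0,"y":0,"z":-0.007,"rx":0,"ry":0,"rz":0,"hand":0.02}
    - {"x":0,"y":0,"z":0,"rx":0,"ry":0,"rz":0,"hand":0.02}
    - {"x":0,"y":0,"z":0,"rx":0,"ry":0,"rz":0,"hand":0.02}

```text
time: 32.12
tool_pos: [0.5193, -0.0864, 0.101]
ee_rot: [-1.574, 0.0, 1.519]
wrist_force: [0.6, 1.5, -3.7]
width: 0.0335
```

Emit:
play_rows:
  steps:
    - {"x":0,"y":0,"z":-0.003,"rx":0,"ry":0,"rz":0,"hand":0.02}
    - {"x":0,"y":0,"z":-0.002,"rx":0,"ry":0,"rz":0,"hand":0.02}
    - {"x":0,"y":0,"z":0,"rx":0,"ry":0,"rz":0,"hand":0.02}

```text
time: 32.5
tool_pos: [0.5191, -0.0863, 0.0966]
ee_rot: [-1.574, 0.0, 1.519]
wrist_force: [-0.9, 0.7, 5.5]
width: 0.0336
```

```bash
python3 w.py w16; python3 cas.py w16
```

```text
32.55 [ 0.5191 -0.0864  0.0965] [-1.574  0.     1.519] [-2.730e-01  7.900e-02  1.597e+00  1.000e-03  1.461e+00 -1.792e+00] [-2.3 -0.   5.3] 0.03426899375816355
front n 2296 f=a*z+b [-0.06517587  0.03512396] z [-0.08995701  0.04913599]
lip f [-0.04163697  0.03438805] [0.0600319  0.0619399  0.07663767]
top fit [-0.00423684  0.06045686] 2783
lat [-0.01609156  0.01597914]
```

View pics/w16.png

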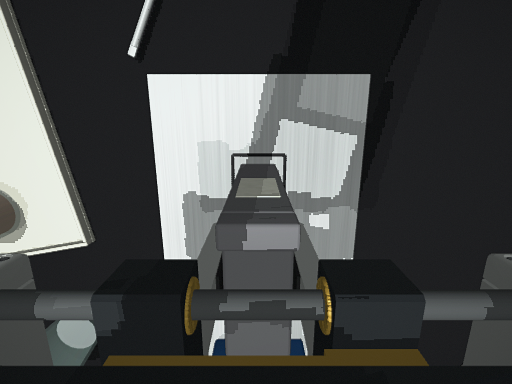

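Emit:
play_rows:
  steps:
    - {"x":0,"y":0,"z":0,"rx":0,"ry":0,"rz":0,"hand":0.06}
    - {"x":0,"y":0,"z":0,"rx":0,"ry":0,"rz":0,"hand":0.06}
    - {"x":0,"y":0,"z":0,"rx":0,"ry":0,"rz":0,"hand":0.06}
    - {"x":0,"y":0,"z":0.02,"rx":0,"ry":0,"rz":0,"hand":0.06}
    - {"x":0,"y":0,"z":0.04,"rx":0,"ry":0,"rz":0,"hand":0.06}
    - {"x":0,"y":0,"z":0.05,"rx":0,"ry":0,"rz":0,"hand":0.06}
    - {"x":0,"y":0,"z":0.05,"rx":0,"ry":0,"rz":0,"hand":0.06}
    - {"x":0,"y":0,"z":0.05,"rx":0,"ry":0,"rz":0,"hand":0.06}

```text
time: 33.55
tool_pos: [0.5182, -0.0861, 0.3058]
ee_rot: [-1.572, -0.0, 1.519]
wrist_force: [1.8, 0.2, -0.1]
width: 0.06
```

```bash
python3 lp.py w17; python3 -c "
from h import *
shot('side','s17');shot('scene','c17')
for n in ('s17','c17'):
    i=cv2.imread(f'pics/{n}.png'); i=i[110:290,160:400] if n[0]=='s' else i[120:260,130:370]
    cv2.imwrite(f'pics/{n}c.png',cv2.resize(i,None,fx=3,fy=3,interpolation=cv2.INTER_CUBIC))
"
```

```text
33.6 [ 0.5203 -0.0868  0.314 ] [-1.585  0.002  1.519] [ 1.  -1.9  3.8] 0.059911725343010785
(array([ 0.4321, -0.3875]), array([0.088, 0.096]), 0.0604)
(array([ 0.5218, -0.3534]), array([0.0503, 0.051 ]), 0.0604)
sc (array([ 0.4161, -0.407 ]), array([0.0478, 0.0491]), 0.0561)
sc (array([ 0.4579, -0.3604]), array([0.0476, 0.0502]), 0.0559)
sc (array([ 0.532 , -0.0798]), array([0.0788, 0.0336]), 0.0605)
sc (array([ 0.5274, -0.3472]), array([0.0492, 0.0472]), 0.0568)
sc (array([ 0.6631, -0.3128]), array([0.0417, 0.034 ]), 0.0614)
sc (array([ 0.737 , -0.0896]), array([0.0064, 0.0851]), 0.0615)
sc (array([ 0.7377, -0.3719]), array([0.0062, 0.1275]), 0.0621)
```

View pics/w17.png

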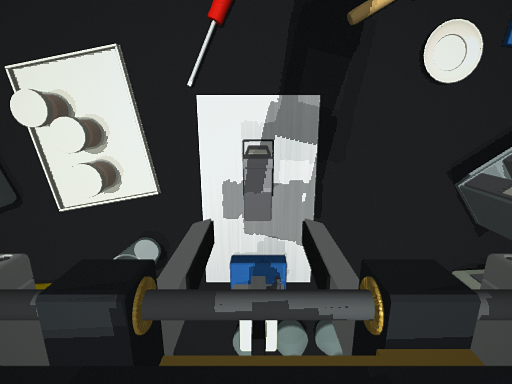

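View pics/s17c.png

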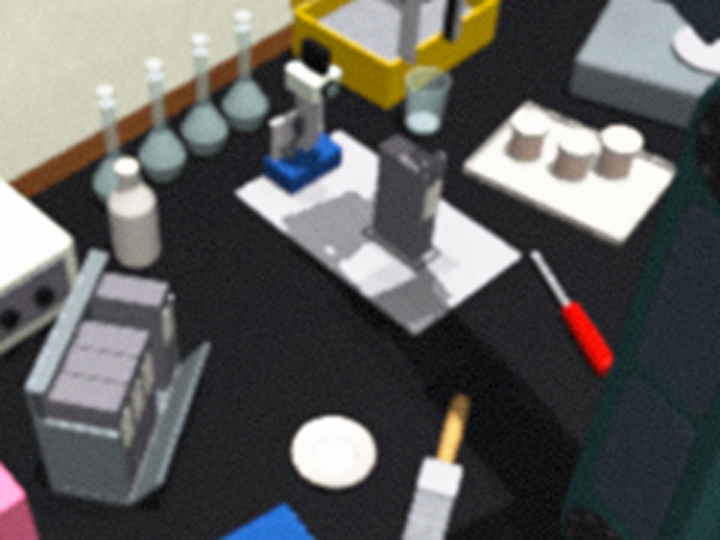

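View pics/c17c.png

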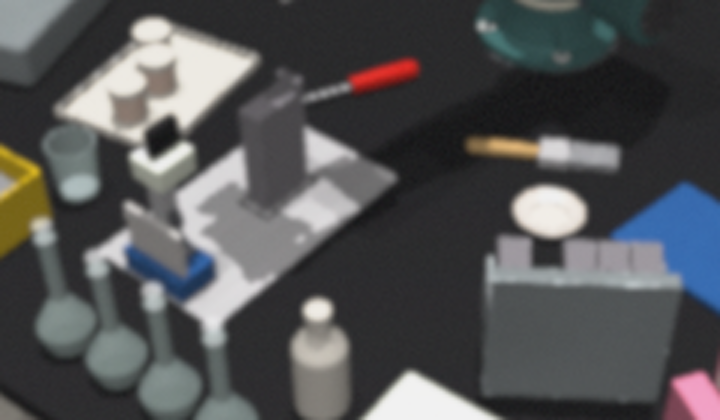

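```bash
python3 - <<'E'
from h import *; import pickle
s=pickle.load(open('w17.pkl','rb'));P=cloud(s).reshape(-1,3);P=P[np.isfinite(P[:,0])]
p=np.array([.5716,-.0889,-.0514]);R=np.array([[np.cos(p[2]),-np.sin(p[2])],[np.sin(p[2]),np.cos(p[2])]])
q=(P[:,:2]-p[:2])@R
for lo,hi in ((.15,.163),(.168,.178)):
    m=(P[:,2]>lo)&(P[:,2]<hi)&(q[:,0]>-.12)&(q[:,0]<.03)&(abs(q[:,1])<.04)
    print(m.sum(),np.median(P[m,2]),np.percentile(q[m],[1,99],axis=0),cv2.minAreaRect((q[m]*1000).astype(np.float32)))
E
```

```text
1477 0.1561743501310764 [[-0.0851022  -0.01678951]
 [-0.00623645  0.01619111]] ((-45.466365814208984, -0.5339603424072266), (79.75699615478516, 33.53884506225586), 0.4354564845561981)
329 0.17224202286100193 [[-0.08516526 -0.01642982]
 [-0.07378874  0.01598846]] ((-79.49520874023438, -0.26039695739746094), (11.622028350830078, 32.61725616455078), 0.14626064896583557)
```

The cassette's centre measures (-45.5, -0.5) mm in station axes, against the spot at (-45.5, 0). Its yaw is within 0.5° and its top is at 156 mm. I'm handing the job in.

```bash
python3 -c "
from bench import workorder
print(workorder.close_job())"
```

```text
the job is handed in; nothing more can be done
None
```

The job is done and handed in at about 34 s of robot time; `close_job` gave no verdict.

- **Pots:** There were three, and all stand upright in the tray. The first one moved about 4 cm while I was fetching the others and now touches the second. It is still well inside the tray walls, so I left it.
- **Measuring head:** I lifted it past the pawl and let it down. It now rests about 48 mm up; its grip plate's top measured 228 mm, against 180 mm before.
- **Reference cassette:** I tipped it forward by its lip on to the apron, pulled it free and stood it in the outline. Its centre is at (-45.5, -0.5) mm in station axes, against the spot at (-45.5, 0). Its yaw is off by about 0.4° and its flat top is at 156 mm, as it should be.
- **Other cassettes:** The last pictures show all four still standing in the rack. The pink and turquoise look-alikes were left alone, and the gripper ended clear of everything.

**Disagreement between cameras:** The scene camera read about 3–6 mm off the wrist camera in position and about 4 mm low in height. The side camera was off by up to about 4 mm on the platen and pots, and 6 mm on the tray. I used the wrist camera because its heights matched the known sizes.

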